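# Clear the hob, fill the pot and start it cooking

### The arm

A 6-joint arm with a two-finger parallel gripper is mounted at the origin on the work surface. World frame = base frame: x ahead of the robot, y to its left, z up, the work surface at z = 0. Lengths are in m, angles in rad, forces in N, time in s.
With the tool pointing down it reaches from about 0.375 to 0.975 m from the base axis. Payload 3.8 kg.
Tool frame: the origin (TCP) lies between the finger pads; the fingertips stand 8 mm ahead of it and the grasp point (between the pads) lies 11 mm behind it (tcp_to_tips is the distance from the TCP to the fingertips, in m); z points along the fingers, y is the line along which they close (so a half turn about z gives the same grasp; the last joint's range is limited). The gripper opens to 85 mm and grips with 20 to 120 N. Pads are 22 mm wide; open, the fingers measure 114 mm over their backs; the gripper's body (76 mm by 85 mm) begins 54 mm behind the grasp point. The pads swing forward as they close: fully open they stand 13 mm farther back than shut.
Start: joints at [-1.354, 0.264, 1.604, -0, 1.274, -0.037], TCP at [0.169, -0.653, 0.239] pointing down, gripper open.
Joint ranges: [-2.63, 2.63], [-0.94, 2.18], [0.31, 2.57], [-1.31, 4.45], [0, 2.66], [-2.55, 2.55]. Speed limits (rad/s): [2.57, 2.57, 3.14, 3.14, 3.14, 3.14].

### API

Orientations are given as a rotation vector (axis times angle).
In Python, from workcell import * gives the robot as it stands.
- The arm moves only by the tool move_arm, never from a script. Its argument "series" is one flat list of numbers, 7 for each row, row after row: the finger opening in cm, from 0 to 8.54, then the shift along the tool's x, y, z in cm, then the turn, a rotation vector about the tool's x, y, z in degrees. A call has 1 to 5 rows; each row shifts and turns the commanded pose from where the row before left it, along the tool's axes as they then stand; what a row does not reach is not made up. A row lasts 1/8 s, in which the tool goes at most 62.5 mm and 10.7 degrees, less where a joint would pass 70% of its speed; a pose out of reach is approached as far as the arm can. A call is refused whole if a number of a shift passes 6.25 or a number of a turn 10.7, either way. A call with a gripper value outside its range is refused whole. The fingers move at their own pace and stop on an object; "grip_force" is the grip in N (left out, the last holds). Time passes only in rows, so rows that do not move let the fingers close. It gives the time, the measured TCP pose, the force, the opening and the grip force at its end, in the units of the state.
- read_state(): the state, without advancing time (a new reading comes with each control period).
- read_camera(name): name is "side" or "top"; returns the picture (384x512x3 uint8, red, green, blue); there is no depth.
- calibration(name): a dict with "camera_matrix" (3x3 intrinsics, pixels), "rvec" (rotation vector, rad) and "tvec" (3), from world to camera coordinates, as OpenCV has them. Camera axes: x right, y down, z forward; pixel columns grow to the right and rows downward; lengths in m; the calibration is good to about 2 mm. A picture is of the moment at which its call begins. calibration takes no time and is no camera call.
- finish_job(): hands the job in; it is judged then, once.
The state is a dict: "time": time; "q": joint angles; "joint_vel": joint speeds; "joint_torque": joint torques, N m; "tool_pos": TCP position; "tcp_rot": TCP orientation; "wrist_force": force on the tool from outside, world axes, zero at the start; "torque": the same for the moment, N m; "width": opening from 0.0 (shut) to 1.0 (fully open); "grip_force": force on a finger pad.
Only numpy, scipy, OpenCV 4.12 (cv2) and the standard library are available. Lean on these libraries where they do the work, as an engineer would, in place of code of your own. Each camera call takes 0.05 s, during which the arm holds its last target. There are 200 camera calls.

### The job

Clear the hob first: put the wooden spatula that lies across its keys into the blue spoon rest, and take the lid off the pot and lay it knob up on the round cork mat. Then put every vegetable from the chopping board into the pot, set the lid back squarely on it, and only then press the hob's keys fully down one at a time, red, yellow, then green, letting each spring back. Leave the pot upright on its cooking zone and do not disturb the mug or the jar.

Things in the scene. Friction and masses are not known exactly. Their poses are not given: they have to be found in the camera images.
- hob: Black portable induction hob, 360 (x) x 280 (y) x 50 mm high, fixed to the counter. Origin: centre of its underside, z up, +x points away from the key strip: the three keys are on the strip at x = -140 mm, and the pot's cooking zone (white ring) is at x = +45 mm.
- zone (a point): Centre of the cooking zone, on the hob's top, 50 mm above the counter.
- pot: Round steel pot, loose, about 1.5 kg, outer diameter 190 mm, wall 4 mm, floor 6 mm thick, rim 130 mm above its underside; two black side handles at its own +y and -y reaching 125 mm out, 102 mm up. Origin: centre of its underside, z up. Stands on the cooking zone, empty, under its lid.
- lid: Loose aluminium pot lid, about 0.3 kg, disc 198 mm across. Origin: centre of its underside, which is a centring plug 156 mm across and 10 mm deep; the disc's edge is at z 10 to 14 mm and rests on the pot's rim, so on the pot the lid's origin is 120 mm above the pot's origin, with about 11 mm of play sideways. On top a black knob, z 18 to 58 mm, 24 mm thick at the bottom to 32 mm at the top.
- lid_knob (a point): Centre of the lid's knob, 40 mm above the lid's origin: grip here (about 28 mm thick), any yaw.
- spatula: Loose dark wooden spatula, 180 mm long, 0.06 kg, lying across the tops of the three keys at the start. Origin: on its underside, 90 mm from either end; its own y runs along it, handle towards -y (18 mm wide, 14 mm thick, from y -90 to +25 mm), blade towards +y (50 mm wide, 8 mm thick, from y +20 to +90 mm). Starts along the row of keys; the blade is towards the hob's +y.
- spoon_rest: Shallow blue ceramic tray, 90 (x) x 210 (y) x 16 mm high, walls and floor 5 mm thick, fixed. Origin: centre of its underside; long along its own y. Holds the spatula lying lengthwise, either way round.
- cork_mat: Round cork mat, 170 mm across, 10 mm thick, fixed. Origin: centre of its underside. The place for the lid. It and the spoon rest lie to the robot's right and may have swapped places.
- board: Wooden chopping board, 330 (x) x 180 (y) x 18 mm high, fixed, to the robot's left. Origin: centre of its underside.
- corn: Yellow corn cob, 145 mm long, 40 mm thick, about 0.18 kg. Origin at its centre, long axis along its own y, about which its sides are slightly flattened so it does not roll; any side may be up. It may be absent in a run. Starts on the chopping board, roughly parallel to the other vegetables.
- carrot: Orange carrot, 148 mm long, 34 mm thick over the part from y = -65 to +10 mm, then tapering to the tip at +y, about 0.1 kg. Origin at its centre, long axis along its own y, about which its sides are slightly flattened so it does not roll; any side may be up. It may be absent in a run. Starts on the chopping board, roughly parallel to the other vegetables.
- courgette: Dark green courgette, 150 mm long, 38 mm thick, about 0.2 kg. Origin at its centre, long axis along its own y, about which its sides are slightly flattened so it does not roll; any side may be up. It may be absent in a run. Starts on the chopping board, roughly parallel to the other vegetables.
- potato: Brown long potato, 104 mm long, 44 mm thick between the fingers, about 0.18 kg. Origin at its centre, long axis along its own y, about which its sides are slightly flattened so it does not roll; any side may be up. It may be absent in a run. Starts on the chopping board, roughly parallel to the other vegetables.
- mug: Blue mug, 76 mm across, 85 mm high, a bystander. Origin: centre of its underside.
- jar: Jar, 56 mm across, 90 mm high, white cap, a bystander. Origin: centre of its underside.
- key_red (a joint): Travel of the red spring key, 0 = up, 0.006 m = fully down (about 5 N at the bottom, 1.5 N to start moving); springs back.
- key_red_top (a point): Centre of the top of the red key, a round cap 32 mm across, left (+y of the hob) in the row, at x -140, y 60 mm in the hob's frame, 72 mm above the counter when up; its housing, 48 mm across, stands 12 mm above the hob's top and the fully pressed cap 4 mm above that.
- key_yellow (a joint): Travel of the yellow spring key, 0 = up, 0.006 m = fully down (about 5 N at the bottom, 1.5 N to start moving); springs back.
- key_yellow_top (a point): Centre of the top of the yellow key, a round cap 32 mm across, middle in the row, at x -140, y 0 mm in the hob's frame, 72 mm above the counter when up; its housing, 48 mm across, stands 12 mm above the hob's top and the fully pressed cap 4 mm above that.
- key_green (a joint): Travel of the green spring key, 0 = up, 0.006 m = fully down (about 5 N at the bottom, 1.5 N to start moving); springs back.
- key_green_top (a point): Centre of the top of the green key, a round cap 32 mm across, right (-y of the hob) in the row, at x -140, y -60 mm in the hob's frame, 72 mm above the counter when up; its housing, 48 mm across, stands 12 mm above the hob's top and the fully pressed cap 4 mm above that.

How it is judged:
By the outcome, as a careful person would: the job done as asked, in the order asked, and still so for the second after the job is handed in, with the robot touching nothing.
Of corn, carrot, courgette, potato only 2 to 3 are there at a start; the rules pass over those that are not, and their reading is None.
At some moment in a run one of corn, carrot, courgette, potato may be knocked a few centimetres aside while the robot is not near it.
Once in a run the grip may slacken for a moment while it holds something.
It also fails if it takes over 210 s, if anything falls off the work surface, if the arm or the gripper's body presses on something with over 40 N, if the wrist force passes 120 N, or if a joint passes its speed limit or range.

## Working session

There is one attempt and no reset: what is moved stays moved. The work goes in short steps, Python scripts to look and compute and a tool call to move; the robot and the scene stay as the last step left them, time stands still between calls to the robot, and variables do not carry over. Pictures are saved under pics/ and viewed, at most 14 in all, crops included, and the job is handed in when it is done.

Besides the shell and the picture viewer there is one more tool, called after "Emit:" by a JSON object that holds its "api" and its "payload", one argument or row to a line. move_arm: Moves the arm, as the interface text tells. Its arguments: {"type":"object","properties":{"series":{"type":"array"},"grip_force":{"type":"number"}},"required":["series"]}

```bash
ls; mkdir -p pics
python3 - <<'E'
from workcell import *
import cv2
for n in ("side","top"):
    im=read_camera(n); cv2.imwrite(f"pics/{n}0.png",im[:,:,::-1]); c=calibration(n); print(n,c)
s=read_state(); print(s)
E
```

```text
pics
side {'camera_matrix': array([[372.39208249,   0.        , 261.02513588],
       [  0.        , 372.39208249, 194.4604686 ],
       [  0.        ,   0.        ,   1.        ]]), 'rvec': array([ 2.09146534, -0.26287197,  0.16051561]), 'tvec': array([-0.54898779,  0.18935912,  0.87287831])}
top {'camera_matrix': array([[363.39861826,   0.        , 251.64654243],
       [  0.        , 363.39861826, 189.17699982],
       [  0.        ,   0.        ,   1.        ]]), 'rvec': array([ 2.14648554, -2.16728198,  0.19415383]), 'tvec': array([-0.01118234,  0.58128909,  1.11052722])}
{'time': 0.1, 'q': array([-1.35387593e+00,  2.64693092e-01,  1.60521544e+00, -1.06241654e-05,
        1.27372643e+00, -3.69582388e-02]), 'joint_vel': array([ 5.95200848e-04, -2.55125725e-04, -3.51207760e-03,  1.81030823e-03,
        1.39360214e-04,  6.84237239e-05]), 'joint_torque': array([ 6.34952357e-04, -5.16709971e+01, -3.68589556e+01, -1.12760240e-04,
        6.27365152e-03,  3.37112021e-05]), 'tool_pos': array([ 0.1693519 , -0.6527482 ,  0.23808811]), 'tcp_rot': array([-3.11429805e+00, -3.97468957e-01,  3.03965398e-04]), 'wrist_force': array([-0.12541885, -0.64941709, -0.31377217]), 'torque': array([ 0.03977315,  0.00986477, -0.08098446]), 'grip_force': 0.0, 'width': 1.0027631111239963}
```

View pics/top0.png

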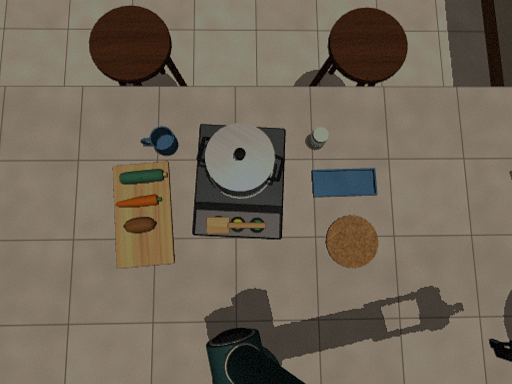

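View pics/side0.png

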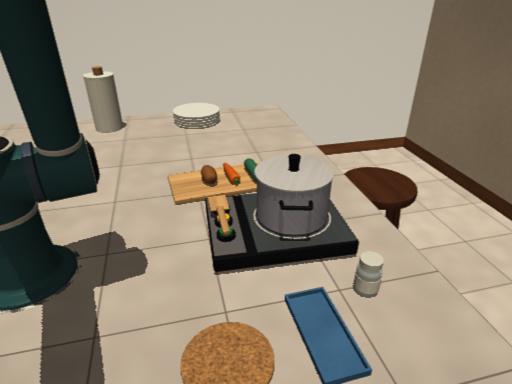

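The top view shows the lid knob at about (239,154), the spatula on the keys at about (236,225), and the blue rest at (344,182). The mat is at (352,241), the jar at (319,137) and the mug at (163,140). On the board are the courgette (143,177), carrot (139,202) and potato (140,225). There is no corn. The side view shows the same things.

```bash
cat > h.py <<'E'
from workcell import *
import cv2, numpy as np
from scipy.spatial.transform import Rotation as Ro
def cam(n):
    c=calibration(n); R,_=cv2.Rodrigues(c["rvec"]); return c["camera_matrix"],R,c["tvec"]
def ray(n,p):
    K,R,t=cam(n); d=R.T@np.linalg.inv(K)@[p[0],p[1],1]; return -R.T@t,d/np.linalg.norm(d)
def plane(n,p,z):
    o,d=ray(n,p); return o+d*(z-o[2])/d[2]
def tri(pt,ps):
    (o,d),(a,b)=ray("top",pt),ray("side",ps)
    s=np.linalg.lstsq(np.c_[d,-b],a-o,rcond=None)[0]
    p,q=o+s[0]*d,a+s[1]*b; return (p+q)/2,np.linalg.norm(p-q)
def proj(n,P):
    K,R,t=cam(n); u=K@(R@np.asarray(P,float)+t); return u[:2]/u[2]
def blobs(im,lo,hi,roi,amin=15):
    "HSV-range blobs inside roi x0,y0,x1,y1: (area, centre, contour)"
    m=cv2.inRange(cv2.cvtColor(im,cv2.COLOR_RGB2HSV),lo,hi); k=np.zeros_like(m); x0,y0,x1,y1=roi
    k[y0:y1,x0:x1]=m[y0:y1,x0:x1]
    r=[]
    for c in cv2.findContours(k,cv2.RETR_EXTERNAL,cv2.CHAIN_APPROX_NONE)[0]:
        M=cv2.moments(c)
        if M["m00"]>=amin: r.append((M["m00"],np.array([M["m10"],M["m01"]])/M["m00"],c))
    return sorted(r,key=lambda b:-b[0])
def st():
    s=read_state(); R=Ro.from_rotvec(s["tcp_rot"]).as_matrix()
    yaw=np.degrees(np.arctan2(R[1,0],R[0,0])); tilt=np.degrees(np.arccos(-R[2,2]))
    print("t %.2f pos %s yaw %.1f tilt %.1f w %.3f gf %.1f F %s q %s"%(s["time"],np.round(s["tool_pos"]*1000,1),yaw,tilt,s["width"],s["grip_force"],np.round(s["wrist_force"],1),np.round(s["q"],2)))
    return s
E
python3 - <<'E'
from h import *
import workcell
print([k for k in dir(workcell) if not k.startswith('_')], getattr(workcell,"tcp_to_tips",None))
for n in("top","side"):
    im=cv2.imread(f"pics/{n}0.png")[:,:,::-1]
    x0,y0,x1,y1=(110,110,390,280) if n=="top" else (150,140,390,384)
    c=im[y0:y1,x0:x1,::-1]; f=800/280 if n=="top" else 600/244
    cv2.imwrite(f"pics/{n}0c.png",cv2.resize(c,None,fx=f,fy=f,interpolation=cv2.INTER_CUBIC))
    hsv=cv2.cvtColor(im,cv2.COLOR_RGB2HSV)
    P={"top":dict(cou=(143,177),car=(139,202),pot=(140,225),rest=(344,182),mat=(352,241),board=(150,255),spat=(218,225),handle=(250,226),knob=(239,154),lid=(239,175),hob=(205,200),mug=(163,140),jar=(319,134)),
       "side":dict(cou=(249,165),car=(231,173),pot=(208,174),rest=(325,335),mat=(228,360),board=(185,188),spat=(217,203),handle=(224,222),knob=(293,162),hob=(245,240),lid=(275,170))}[n]
    for k,(u,v) in P.items(): print(n,k,hsv[v,u])
E
```

```text
['MotionError', 'calibration', 'finish_job', 'read_camera', 'read_state', 'tcp_to_tips'] 0.008
top cou [ 72 129  77]
top car [ 13 227 135]
top pot [ 14 189 101]
top rest [103 127  94]
top mat [ 15 157 104]
top board [ 18 139 134]
top spat [ 22 117 139]
top handle [ 16 133 136]
top knob [143 146  14]
top lid [ 75  11 142]
top hob [30 18 57]
top mug [103 121  93]
top jar [ 40  32 144]
side cou [ 70 125  96]
side car [ 11 228 211]
side pot [ 13 181 145]
side rest [103 131 127]
side mat [ 15 160 163]
side board [ 16 141 203]
side spat [ 16 141 212]
side handle [ 16 143 194]
side knob [150  32   8]
side hob [90 18 14]
side lid [ 18  32 194]
```

View pics/top0c.png

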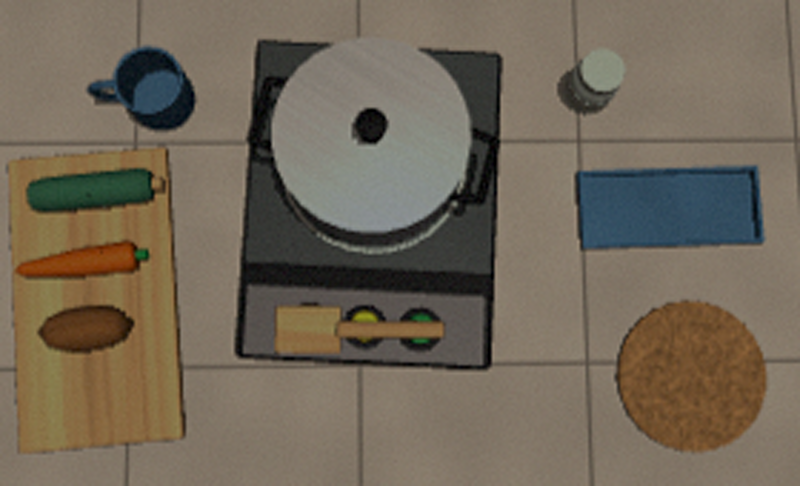

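View pics/side0c.png

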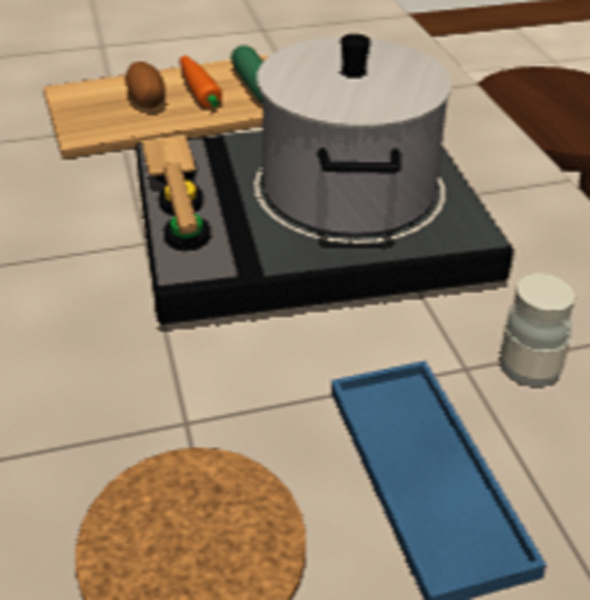

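```bash
cat > meas.py <<'E'
from h import *
def veg(im,n):
    r=dict(cou=((55,70,40),(90,255,255)),car=((5,205,90),(15,255,255)),pot=((6,150,30),(15,203,175)))
    roi=(105,155,182,275) if n=="top" else (165,150,262,203)
    return {k:b[0] for k,v in r.items() if (b:=blobs(im,*v,roi))}
def line(c):
    vx,vy,x,y=cv2.fitLine(c,cv2.DIST_L2,0,.01,.01).ravel(); return np.array([vx,vy])
E
python3 - <<'E'
from meas import *
T,S=[cv2.imread(f"pics/{n}0.png")[:,:,::-1].copy() for n in("top","side")]
vt,vs=veg(T,"top"),veg(S,"side")
for k in vt:
    a,c,ct=vt[k]; p,e=tri(c,vs[k][1]); r=cv2.minAreaRect(ct)
    B=[plane("top",q,.038) for q in cv2.boxPoints(r)]; l=[np.linalg.norm(B[1]-B[0]),np.linalg.norm(B[2]-B[1])]
    d=(B[1]-B[0]) if l[0]>l[1] else (B[2]-B[1])
    print(k,a,c,vs[k][1],"tri",p.round(4),"err",round(e,4),"plane.038",plane("top",c,.038).round(4),"len",np.round(l,3),"yaw",np.degrees(np.arctan2(d[1],d[0])).round(1))
def two(name,lo,hi,rt,rs,z):
    bt,bs=blobs(T,lo,hi,rt)[0],blobs(S,lo,hi,rs)[0]; p,e=tri(bt[1],bs[1])
    B=[plane("top",q,z) for q in cv2.boxPoints(cv2.minAreaRect(bt[2]))]; l=[np.linalg.norm(B[1]-B[0]),np.linalg.norm(B[2]-B[1])]; d=(B[1]-B[0]) if l[0]>l[1] else (B[2]-B[1])
    print(name,bt[0],bs[0],"tri",p.round(4),round(e,4),"plane",plane("top",bt[1],z).round(4),"boxc",np.mean(B,0).round(4),"len",np.round(l,3),"yaw",np.degrees(np.arctan2(d[1],d[0])).round(1))
two("rest",(95,70,30),(112,255,255),(300,160,390,205),(270,275,380,384),.012)
two("mat",(8,100,40),(22,255,255),(315,210,390,275),(165,310,285,384),.010)
two("knob",(0,0,0),(179,255,45),(230,145,250,163),(282,152,305,175),.225)
two("spat",(12,90,95),(26,200,255),(200,214,275,240),(200,195,240,240),.079)
two("lid",(0,0,100),(179,40,255),(200,118,280,192),(250,150,340,192),.183)
two("board",(14,100,80),(24,200,255),(105,155,182,275),(165,150,262,203),.018)
f=lambda u,v:(110+(u+.5)/800*280-.5,110+(v+.5)/800*280-.5)
Q=[plane("top",f(*q),.05) for q in((258,40),(500,55),(490,367),(237,355))]
print("hob",np.round(Q,4),np.mean(Q,0).round(4))
for a,b in((0,1),(3,2),(0,3),(1,2)): d=Q[b]-Q[a]; print(np.linalg.norm(d).round(4),np.degrees(np.arctan2(d[1],d[0])).round(1))
g=lambda u,v:(150+(u+.5)/600*244-.5,140+(v+.5)/600*244-.5)
for n,a,b in(("knobtop",(370,122),(355,42)),("yellowkey",(365,325),(180,190)),("hob BR",(490,367),(160,290)),("spat handle end",(442,329),(184,227)),("spat bladecorner",(278,306),(142,140)),("rest front-right in",(763,242),(543,571)),("rest left",(577,172),(425,364))): p,e=tri(f(*a),g(*b)); print(n,p.round(4),round(e,4))
E
```

```text
cou 412.5 [141.21292929 176.10181818] [250.2760181  166.53393665] tri [0.6195 0.3303 0.0534] err 0.0085 plane.038 [0.6267 0.3341 0.038 ] len [0.133 0.037] yaw -84.4
car 265.0 [138.98490566 201.11949686] [230.56470588 172.76339869] tri [0.548  0.3397 0.0329] err 0.0016 plane.038 [0.5467 0.3384 0.038 ] len [0.126 0.03 ] yaw -84.6
pot 321.5 [139.18662519 224.44582685] [208.76323988 174.81386293] tri [0.4741 0.3357 0.0364] err 0.0012 plane.038 [0.4734 0.3353 0.038 ] len [0.095 0.047] yaw -82.3
rest 1593.0 4290.0 tri [ 0.6132 -0.329  -0.0064] 0.0053 plane [ 0.6075 -0.3229  0.012 ] boxc [ 0.6079 -0.3234  0.012 ] len [0.213 0.089] yaw -88.5
mat 2081.0 4768.0 tri [ 0.4153 -0.3378  0.0143] 0.0031 plane [ 0.4138 -0.3389  0.01  ] boxc [ 0.4156 -0.3384  0.01  ] len [0.168 0.167] yaw -90.5
knob 84.0 134.0 tri [0.6555 0.0212 0.2097] 0.0002 plane [0.6517 0.0212 0.225 ] boxc [0.6519 0.0219 0.225 ] len [0.027 0.031] yaw 179.5
spat 485.0 451.5 tri [0.4669 0.0629 0.0744] 0.0002 plane [0.4668 0.0627 0.079 ] boxc [0.4665 0.0343 0.079 ] len [0.179 0.048] yaw -90.6
lid 3635.5 1992.5 tri [0.6554 0.0206 0.176 ] 0.0016 plane [0.6529 0.0207 0.183 ] boxc [0.6551 0.0204 0.183 ] len [0.198 0.195] yaw -90.1
board 5610.5 1958.5 tri [ 0.49    0.3387 -0.0066] 0.0337 plane [0.5048 0.3313 0.018 ] boxc [0.5087 0.3327 0.018 ] len [0.185 0.333] yaw -175.6
hob [[ 0.7958  0.1481  0.05  ]
 [ 0.7775 -0.1263  0.05  ]
 [ 0.4259 -0.1065  0.05  ]
 [ 0.4419  0.1674  0.05  ]] [0.6102 0.0207 0.05  ]
0.275 -93.8
0.2743 -93.3
0.3544 176.9
0.3521 176.8
knobtop [0.6555 0.0214 0.2233] 0.0002
yellowkey [0.4719 0.0287 0.069 ] 0.0003
hob BR [ 0.4278 -0.1064  0.0523] 0.0039
spat handle end [ 0.4644 -0.0528  0.0806] 0.0032
spat bladecorner [0.4685 0.1217 0.0813] 0.047
rest front-right in [ 0.5998 -0.4367  0.0384] 0.0803
rest left [ 0.6507 -0.2176  0.0111] 0.0029
```

Emit:
{"api": "move_arm", "payload": {
  "series": [8.5,0,0,0,0,0,-9.5,8.5,0,0,0,0,0,-9.5,8.5,0,0,0,0,0,-9.5,8.5,0,0,0,0,0,-9.5],
  "grip_force": 50
}}

```text
time: 0.6
tool_pos: [0.1694, -0.653, 0.2385]
tcp_rot: [-2.812, -1.398, -0.001]
wrist_force: [-0.3, 0.3, -0.4]
width: 0.993
grip_force: 0.0
```

Emit:
{"api": "move_arm", "payload": {
  "series": [8.5,0,0,0,0,0,-9.5,8.5,0,0,0,0,0,-9.5,8.5,0,0,0,0,0,-9.5,8.5,0,0,0,0,0,-9]
}}

```text
time: 1.1
tool_pos: [0.1694, -0.6529, 0.2385]
tcp_rot: [-2.214, -2.227, -0.001]
wrist_force: [0.5, 0.3, -1.2]
width: 0.996
grip_force: 0.0
```

Emit:
{"api": "move_arm", "payload": {
  "series": [8.5,4.4,2,0,0,0,0,8.5,4.4,2,0,0,0,0,8.5,4.4,2,0,0,0,0,8.5,4.4,2,0,0,0,0,8.5,4.4,2,0,0,0,0]
}}

```text
time: 1.72
tool_pos: [0.2696, -0.4315, 0.2387]
tcp_rot: [-2.22, -2.221, -0.001]
wrist_force: [0.5, -1.1, -0.3]
width: 0.992
grip_force: 0.0
```

```bash
python3 -c "
from h import *
st()"
```

```text
t 1.73 pos [ 269.6 -431.5  238.7] yaw 90.0 tilt 0.0 w 0.992 gf 0.0 F [ 0.5 -1.1 -0.3] q [-1.06 -0.05  1.95  0.    1.24 -1.06]
```

Emit:
{"api": "move_arm", "payload": {
  "series": [8.5,4.3,2,0,0,0,0,8.5,4.3,2,0,0,0,0,8.5,4.3,2,0,0,0,0,8.5,4.3,2,0,0,0,0,8.5,4.3,2,0,0,0,0]
}}

```text
time: 2.35
tool_pos: [0.3693, -0.2166, 0.239]
tcp_rot: [-2.221, -2.222, -0.0]
wrist_force: [0.2, -0.7, 1.1]
width: 0.993
grip_force: 0.0
```

Emit:
{"api": "move_arm", "payload": {
  "series": [8.5,4.3,1.9,1.6,0,0,0,8.5,4.3,1.9,1.6,0,0,0,8.5,4.3,1.9,1.6,0,0,0,8.5,4.3,1.9,1.6,0,0,0,8.5,4.3,1.9,1.6,0,0,0]
}}

```text
time: 2.98
tool_pos: [0.4641, -0.0016, 0.1585]
tcp_rot: [-2.22, -2.223, 0.0]
wrist_force: [1.4, -0.1, -0.3]
width: 0.993
grip_force: 0.0
```

Emit:
{"api": "move_arm", "payload": {
  "series": [7,0,0,3,0,0,0,5,0,0,2,0,0,0,4,0,0,0,0,0,0,4,0,0,0,0,0,0]
}}

```text
time: 3.48
tool_pos: [0.4643, -0.0033, 0.1099]
tcp_rot: [2.221, 2.222, 0.001]
wrist_force: [1.4, -0.5, -0.1]
width: 0.466
grip_force: 0.0
```

```bash
python3 -c "
from h import *
st()
for n in ('side','top'):
    im=read_camera(n); cv2.imwrite(f'pics/{n}1.png',im[:,:,::-1])
c=cv2.imread('pics/side1.png')[150:250,170:300]
d=cv2.imread('pics/top1.png')[190:260,200:291]
cv2.imwrite('pics/c1.png',np.hstack([cv2.resize(c,(400,308)),cv2.resize(d,(400,308))]))"
```

```text
t 3.48 pos [464.3  -3.3 109.9] yaw 90.0 tilt 0.0 w 0.466 gf 0.0 F [ 1.4 -0.5 -0.1] q [-0.06 -0.01  2.17 -0.    0.98 -0.06]
```

View pics/c1.png

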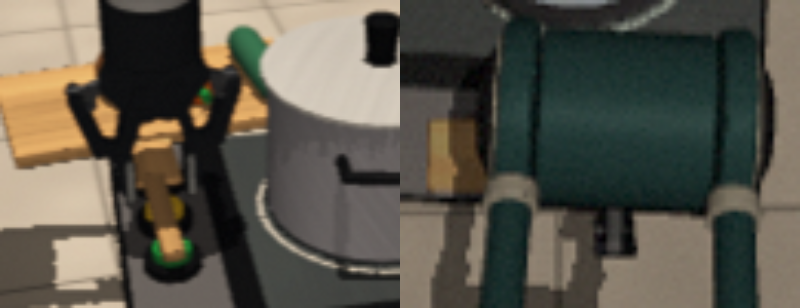

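The crop shows the open fingers straddling the handle, between the yellow key (160,205) and the green key (170,245). I'll descend and close.

Emit:
{"api": "move_arm", "payload": {
  "series": [4,0.3,0.2,1.7,0,0,0,4,0,0,1.6,0,0,0,4,0,0,0,0,0,0]
}}

```text
time: 3.95
tool_pos: [0.4639, -0.0, 0.0739]
tcp_rot: [-2.218, -2.22, 0.005]
wrist_force: [-0.1, 0.0, -0.8]
width: 0.467
grip_force: 0.0
```

Emit:
{"api": "move_arm", "payload": {
  "series": [1,0,0,0,0,0,0,1,0,0,0,0,0,0,1,0,0,0,0,0,0,1,0,0,0,0,0,0,1,0,0,0,0,0,0]
}}

```text
time: 4.58
tool_pos: [0.4661, -0.0002, 0.0764]
tcp_rot: [2.221, 2.222, 0.0]
wrist_force: [-0.3, 0.5, 0.4]
width: 0.199
grip_force: 50.5
```

Emit:
{"api": "move_arm", "payload": {
  "series": [1,0,0,-2,0,0,0,1,0,0,-3,0,0,0,1,0,0,-3,0,0,0,1,0,0,0,0,0,0]
}}

```text
time: 5.08
tool_pos: [0.4683, -0.0003, 0.159]
tcp_rot: [2.217, 2.219, 0.006]
wrist_force: [0.8, -0.4, 0.0]
width: 0.197
grip_force: 50.5
```

```bash
python3 -c "
from h import *
st()
for n in ('side','top'):
    im=read_camera(n); cv2.imwrite(f'pics/{n}2.png',im[:,:,::-1])
c=cv2.imread('pics/side2.png')[110:260,160:355]
d=cv2.imread('pics/top2.png')[190:260,200:291]
cv2.imwrite('pics/c2.png',np.hstack([cv2.resize(c,(400,308)),cv2.resize(d,(400,308))]))"
```

```text
t 5.08 pos [ 4.683e+02 -3.000e-01  1.590e+02] yaw 90.0 tilt 0.4 w 0.197 gf 50.5 F [ 0.8 -0.4  0. ] q [-0.05 -0.07  2.12 -0.    1.08 -0.05]
```

View pics/c2.png

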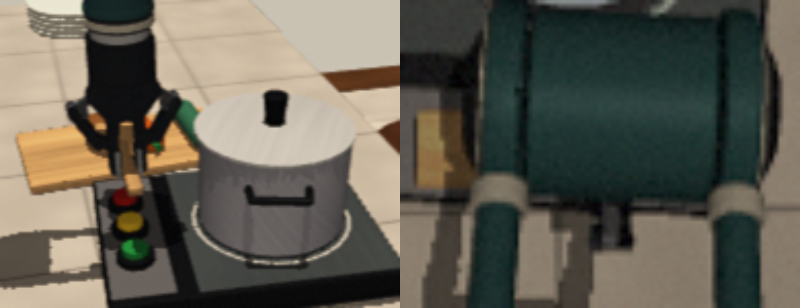

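The crop shows the spatula held (about (130,160)), with all three keys free and up at (125,197), (130,222) and (135,250). I'll carry it to the rest.

Emit:
{"api": "move_arm", "payload": {
  "series": [1,-4.5,1.8,0,0,0,0,1,-4.5,1.8,0,0,0,0,1,-4.5,1.8,0,0,0,0,1,-4.5,1.8,0,0,0,0,1,-4.5,1.8,0,0,0,0]
}}

```text
time: 5.8
tool_pos: [0.5553, -0.2261, 0.1538]
tcp_rot: [-2.218, -2.22, 0.002]
wrist_force: [-0.1, -0.5, -1.4]
width: 0.199
grip_force: 50.5
```

Emit:
{"api": "move_arm", "payload": {
  "series": [1,-4.5,1.8,0,0,0,0,1,-4.5,1.8,0,0,0,0,1,-4.5,1.8,0,0,0,0,1,0,0,5,0,0,0,1,0,0,4,0,0,0]
}}

```text
time: 6.42
tool_pos: [0.6087, -0.3601, 0.0621]
tcp_rot: [-2.219, -2.218, 0.001]
wrist_force: [-0.1, 0.8, -0.8]
width: 0.195
grip_force: 50.5
```

Emit:
{"api": "move_arm", "payload": {
  "series": [1,0,0,2,0,0,0,1,0,0,0,0,0,0,1,0,0,0,0,0,0]
}}

```text
time: 6.8
tool_pos: [0.6114, -0.3605, 0.0478]
tcp_rot: [2.219, 2.221, 0.001]
wrist_force: [-0.5, -0.3, 0.1]
width: 0.195
grip_force: 50.5
```

```bash
python3 -c "
from h import *
st()
for n in ('side','top'):
    im=read_camera(n); cv2.imwrite(f'pics/{n}3.png',im[:,:,::-1])
c=cv2.imread('pics/side3.png')[230:384,220:420]
d=cv2.imread('pics/top3.png')[140:240,290:420]
cv2.imwrite('pics/c3.png',np.hstack([cv2.resize(c,(400,308)),cv2.resize(d,(400,308))]))"
```

```text
t 6.80 pos [ 611.4 -360.5   47.8] yaw 90.1 tilt 0.1 w 0.195 gf 50.5 F [-0.5 -0.3  0.1] q [-0.57  0.49  1.68  0.    0.98 -0.57]
```

View pics/c3.png

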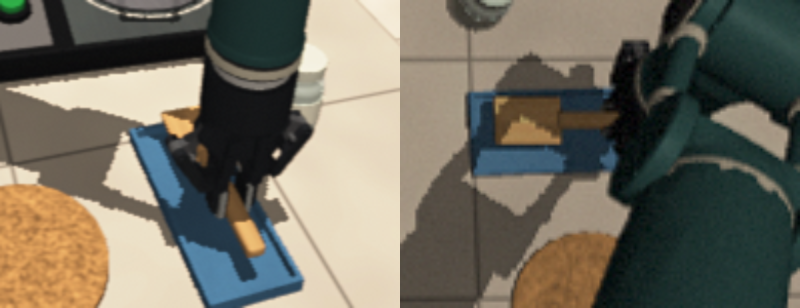

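The crop shows the spatula level above the rest, blade at (527,120), handle end at (255,250). It sits about 8 mm too far in +x, so I'll shift it, lower and release.

Emit:
{"api": "move_arm", "payload": {
  "series": [1,0,-0.7,1.5,0,0,0,1,0,0,1.2,0,0,0,1,0,0,0.6,0,0,0,1,0,0,0,0,0,0,1,0,0,0,0,0,0]
}}

```text
time: 7.52
tool_pos: [0.6025, -0.3597, 0.0135]
tcp_rot: [-2.219, -2.221, 0.001]
wrist_force: [-4.0, 1.5, 5.6]
width: 0.195
grip_force: 55.1
```

Emit:
{"api": "move_arm", "payload": {
  "series": [3.2,0,0,0,0,0,0,3.2,0,0,0,0,0,0,3.2,0,0,0,0,0,0]
}}

```text
time: 7.9
tool_pos: [0.6032, -0.36, 0.0129]
tcp_rot: [-2.221, -2.222, 0.0]
wrist_force: [-1.0, 0.7, -0.3]
width: 0.375
grip_force: 0.0
```

Emit:
{"api": "move_arm", "payload": {
  "series": [3.2,0,0,-2,0,0,0,3.2,0,0,-4,0,0,0,5,0,0,-5,0,0,0,5.5,0,0,-6,0,0,0,6,0,0,-6,0,0,0]
}}

```text
time: 8.52
tool_pos: [0.6032, -0.36, 0.2469]
tcp_rot: [2.219, 2.221, 0.001]
wrist_force: [0.7, -0.3, -0.1]
width: 0.703
grip_force: 0.0
```

```bash
python3 -c "
from h import *
st()"
```

```text
t 8.53 pos [ 603.2 -360.   246.9] yaw 90.0 tilt 0.1 w 0.703 gf 0.0 F [ 0.7 -0.3 -0.1] q [-0.57  0.31  1.53  0.    1.3  -0.57]
```

Emit:
{"api": "move_arm", "payload": {
  "series": [7,0,0,-4,0,0,0,8.5,4.8,0.6,0,0,0,0,8.5,4.8,0.6,0,0,0,0,8.5,4.8,0.6,0,0,0,0,8.5,4.8,0.6,0,0,0,0]
}}

```text
time: 9.15
tool_pos: [0.6273, -0.1666, 0.2853]
tcp_rot: [2.219, 2.221, 0.002]
wrist_force: [0.2, 0.6, -1.5]
width: 0.997
grip_force: 0.0
```

Emit:
{"api": "move_arm", "payload": {
  "series": [8.5,4.8,0.7,0,0,0,0,8.5,4.7,0.7,0,0,0,0,8.5,4.7,0.7,0,0,0,0,8.5,4.7,0.7,0,0,0,0,8.5,0,0,0,0,0,0]
}}

```text
time: 9.78
tool_pos: [0.6553, 0.0245, 0.285]
tcp_rot: [2.215, 2.227, 0.003]
wrist_force: [-0.3, -0.4, 0.4]
width: 0.995
grip_force: 0.0
```

```bash
python3 -c "
from h import *
st()
for n in ('side','top'):
    im=read_camera(n); cv2.imwrite(f'pics/{n}4.png',im[:,:,::-1])
c=cv2.imread('pics/side4.png')[90:384,170:400]
d=cv2.imread('pics/top4.png')[110:260,280:400]
cv2.imwrite('pics/c4.png',np.hstack([cv2.resize(c,(470,600)),cv2.resize(d,(330,412))[:412] if 0 else cv2.copyMakeBorder(cv2.resize(d,(330,412)),0,188,0,0,0)]))"
```

```text
t 9.78 pos [655.3  24.5 285. ] yaw 90.3 tilt 0.1 w 0.995 gf 0.0 F [-0.3 -0.4  0.4] q [-0.    0.2   1.59  0.    1.34 -0.01]
```

View pics/c4.png

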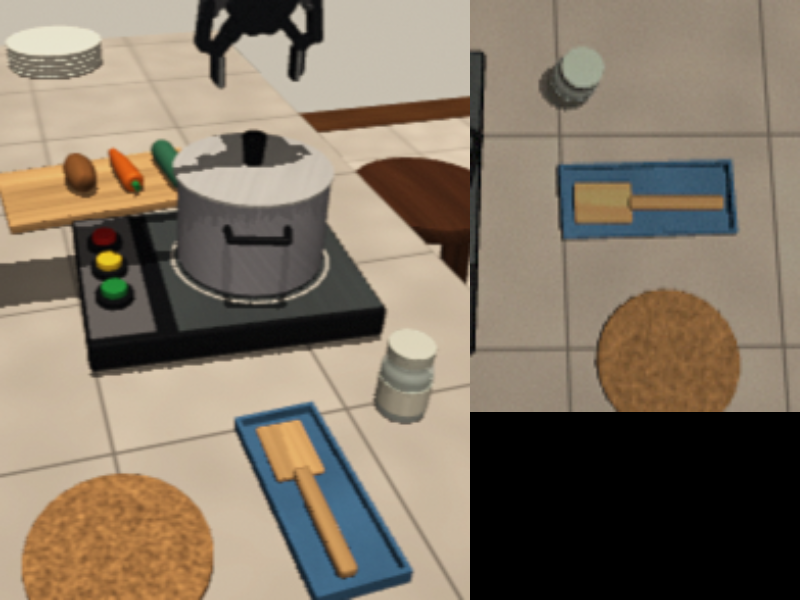

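The crop shows the spatula lying inside the blue rest at (650,200). The keys are clear at (105,238), (108,262) and (113,290), and the gripper is above the knob at (255,148). I'll grip the knob.

Emit:
{"api": "move_arm", "payload": {
  "series": [8.5,-0.3,0,3,0,0,0,8.5,0,0,3,0,0,0,8.5,0,0,2.2,0,0,0,8.5,0,0,0,0,0,0,6,0,0,0,0,0,0],
  "grip_force": 70
}}

```text
time: 10.5
tool_pos: [0.6556, 0.017, 0.2028]
tcp_rot: [2.221, 2.22, 0.002]
wrist_force: [0.4, 0.2, -0.2]
width: 0.814
grip_force: 0.0
```

Emit:
{"api": "move_arm", "payload": {
  "series": [2,0,0,0,0,0,0,2,0,0,0,0,0,0,2,0,0,0,0,0,0,2,0,0,0,0,0,0,2,0,0,0,0,0,0]
}}

```text
time: 11.12
tool_pos: [0.6556, 0.0179, 0.203]
tcp_rot: [2.219, 2.221, 0.002]
wrist_force: [-1.6, -0.8, 5.8]
width: 0.325
grip_force: 68.5
```

Emit:
{"api": "move_arm", "payload": {
  "series": [2,0,0,-1,0,0,0,2,0,0,-2,0,0,0,2,0,0,-3,0,0,0,2,0,0,-2,0,0,0,2,0,0,0,0,0,0]
}}

```text
time: 11.75
tool_pos: [0.6565, 0.018, 0.2845]
tcp_rot: [2.218, 2.22, 0.006]
wrist_force: [0.1, 0.6, -2.9]
width: 0.328
grip_force: 69.1
```

```bash
python3 -c "
from h import *
st()"
```

```text
t 11.75 pos [656.5  18.  284.5] yaw 90.0 tilt 0.3 w 0.328 gf 69.1 F [ 0.1  0.6 -2.9] q [-0.01  0.2   1.6   0.    1.34 -0.01]
```

Emit:
{"api": "move_arm", "payload": {
  "series": [2,-4.5,-3,0,0,0,0,2,-4.5,-3,0,0,0,0,2,-4.5,-3,0,0,0,0,2,-4.5,-3,0,0,0,0,2,-4.5,-3,0,0,0,0]
}}

```text
time: 12.38
tool_pos: [0.5034, -0.208, 0.2799]
tcp_rot: [-2.219, -2.221, 0.001]
wrist_force: [0.7, -1.1, -2.0]
width: 0.326
grip_force: 69.5
```

Emit:
{"api": "move_arm", "payload": {
  "series": [2,-4.5,-3,0,0,0,0,2,-4.5,-3,0,0,0,0,2,-4.5,-3.2,0,0,0,0,2,0,0,5,0,0,0,2,0,0,5,0,0,0]
}}

```text
time: 13.0
tool_pos: [0.4124, -0.3431, 0.1799]
tcp_rot: [2.223, 2.219, 0.0]
wrist_force: [0.9, -0.8, -4.0]
width: 0.325
grip_force: 68.9
```

Emit:
{"api": "move_arm", "payload": {
  "series": [2,0,0,5,0,0,0,2,0,0,4,0,0,0,2,0,0,2,0,0,0,2,0,0,0,0,0,0]
}}

```text
time: 13.5
tool_pos: [0.4109, -0.3401, 0.0681]
tcp_rot: [-2.216, -2.217, 0.0]
wrist_force: [-0.7, -0.4, -2.9]
width: 0.327
grip_force: 69.4
```

```bash
python3 -c "
from h import *
st()
T=read_camera('top');S=read_camera('side')
cv2.imwrite('pics/top5.png',T[:,:,::-1]);cv2.imwrite('pics/side5.png',S[:,:,::-1])
lo,hi=(0,0,100),(179,45,255)
for b in blobs(T,lo,hi,(300,190,400,300),200)[:2]:
    (c,r)=cv2.minEnclosingCircle(b[2]); print(b[0],b[1],c,r,plane('top',c,.07))
"
```

```text
t 13.50 pos [ 410.9 -340.1   68.1] yaw 90.0 tilt 0.4 w 0.327 gf 69.4 F [-0.7 -0.4 -2.9] q [-0.74  0.17  2.06  0.    0.92 -0.74]
275.5 [358.20992136 217.20689655] (359.0, 218.5) 19.52572250366211 [ 0.48301553 -0.34707175  0.07      ]
270.5 [351.44608749 266.8650647 ] (351.5, 267.0) 13.537086486816406 [ 0.33647389 -0.31585811  0.07      ]
```

Emit:
{"api": "move_arm", "payload": {
  "series": [2,0,0.2,1.2,0,0,0,2,0,0,1,0,0,0,2,0,0,0.1,0,0,0,2,0,0,0,0,0,0,2,0,0,0,0,0,0]
}}

```text
time: 14.22
tool_pos: [0.4155, -0.3424, 0.0486]
tcp_rot: [2.22, 2.222, 0.0]
wrist_force: [-0.3, -0.1, -2.5]
width: 0.325
grip_force: 69.3
```

```bash
python3 -c "
from h import *
st()"
```

```text
t 14.22 pos [ 415.5 -342.4   48.6] yaw 90.0 tilt 0.0 w 0.325 gf 69.3 F [-0.3 -0.1 -2.5] q [-0.74  0.21  2.06  0.    0.87 -0.74]
```

Emit:
{"api": "move_arm", "payload": {
  "series": [2,0,0,0.3,0,0,0,2,0,0,0.2,0,0,0,2,0,0,0,0,0,0,2,0,0,0,0,0,0]
}}

```text
time: 14.72
tool_pos: [0.4152, -0.3422, 0.0433]
tcp_rot: [-2.221, -2.222, 0.0]
wrist_force: [0.2, -0.2, -3.5]
width: 0.327
grip_force: 69.4
```

Emit:
{"api": "move_arm", "payload": {
  "series": [4,0,0,0,0,0,0,6,0,0,0,0,0,0,8,0,0,0,0,0,0,8.5,0,0,0,0,0,0]
}}

```text
time: 15.22
tool_pos: [0.4154, -0.3423, 0.0435]
tcp_rot: [2.22, 2.222, 0.0]
wrist_force: [-0.3, 0.1, -0.4]
width: 0.992
grip_force: 0.0
```

Emit:
{"api": "move_arm", "payload": {
  "series": [8.5,0,0,-4,0,0,0,8.5,0,0,-5,0,0,0,8.5,0,0,-6,0,0,0,8.5,0,0,-6,0,0,0]
}}

```text
time: 15.72
tool_pos: [0.4149, -0.3419, 0.255]
tcp_rot: [-2.221, -2.222, -0.0]
wrist_force: [0.5, -0.7, 0.2]
width: 0.996
grip_force: 0.0
```

```bash
python3 -c "
from h import *
st()"
```

```text
t 15.72 pos [ 414.9 -341.9  255. ] yaw 90.0 tilt 0.0 w 0.996 gf 0.0 F [ 0.5 -0.7  0.2] q [-0.74 -0.01  1.88  0.    1.27 -0.74]
```

```bash
cat > look.py <<'E'
from meas import *
import sys
def look(tag):
    T,S=read_camera("top"),read_camera("side")
    for n,i in(("top",T),("side",S)): cv2.imwrite(f"pics/{n}{tag}.png",i[:,:,::-1])
    return T,S
def vegs(T,S):
    vt,vs=veg(T,"top"),veg(S,"side"); h=dict(cou=.037,car=.035,pot=.040)
    for k in vt:
        a,c,ct=vt[k]; z=h[k]
        B=[plane("top",q,z) for q in cv2.boxPoints(cv2.minAreaRect(ct))]; l=[np.linalg.norm(B[1]-B[0]),np.linalg.norm(B[2]-B[1])]
        d=(B[1]-B[0]) if l[0]>l[1] else (B[2]-B[1]); y=np.degrees(np.arctan2(d[1],d[0]))%180
        print(k,"plane",plane("top",c,z).round(4),"boxc",np.mean(B,0).round(4),"len",np.round(l,3),"yaw %.1f"%y, *( [tri(c,vs[k][1])[0].round(4)] if k in vs else []))
E
python3 - <<'E'
from look import *
T,S=look("6"); vegs(T,S)
lo,hi=(0,0,85),(179,45,255)
for b in blobs(T,lo,hi,(305,190,400,295),400)[:1]:
    c,r=cv2.minEnclosingCircle(b[2]); print("lid",b[0],c,r,plane("top",b[1],.024).round(4), r*3)
for nm,lo,hi in(("red",(0,120,60),(8,255,255)),("red2",(172,120,40),(179,255,255)),("yel",(22,130,60),(33,255,255)),("gre",(45,110,50),(85,255,255))):
    a,b=blobs(T,lo,hi,(205,210,275,242),5),blobs(S,lo,hi,(195,190,245,245),5)
    if a and b: p,e=tri(a[0][1],b[0][1]); print(nm,a[0][0],b[0][0],p.round(4),round(e,4),plane("top",a[0][1],.072).round(4))
x0,y0=110,110
c=cv2.resize(T[110:280,110:390,::-1],(800,486),interpolation=cv2.INTER_CUBIC)
cv2.imwrite("pics/c6.png",c)
E
```

```text
cou plane [0.6268 0.3347 0.037 ] boxc [0.6265 0.3353 0.037 ] len [0.133 0.037] yaw 95.6 [0.6226 0.332  0.0478]
car plane [0.5468 0.3394 0.035 ] boxc [0.5453 0.3478 0.035 ] len [0.126 0.031] yaw 97.9
pot plane [0.4726 0.3331 0.04  ] boxc [0.4732 0.3322 0.04  ] len [0.093 0.047] yaw 89.4
lid 1800.0 (352.7300109863281, 241.40252685546875) 32.040122985839844 [ 0.4068 -0.367   0.024 ] 96.12036895751953
yel 72.5 76.0 [0.4717 0.029  0.0663] 0.0008 [0.471 0.029 0.072]
gre 70.0 100.0 [ 0.4679 -0.0302  0.0667] 0.0003 [ 0.4675 -0.0299  0.072 ]
```

View pics/c6.png

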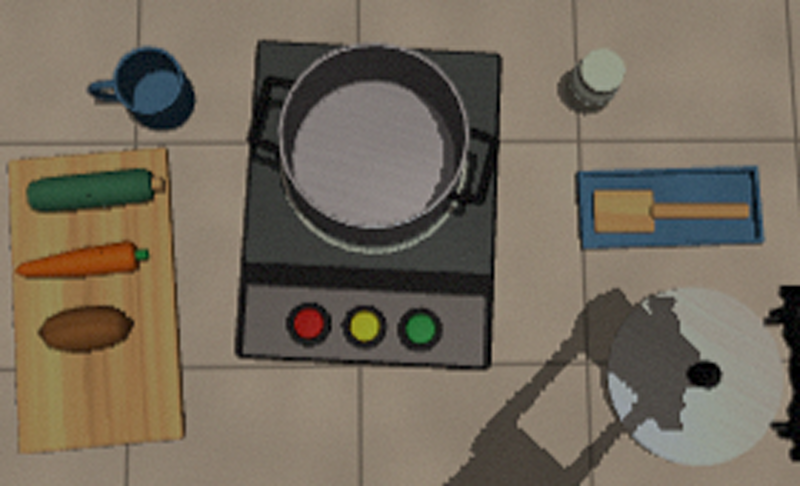

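The crop shows the lid knob up and centred on the cork mat (centre about (697,377)), the spatula in the rest, the pot empty, and the vegetables unmoved.

Run:
```python
from h import *
f=lambda u,v:(110+(u+.5)/800*280-.5,110+(v+.5)/800*280-.5)
for n,p,z in(("pot rim",(374,148),.18),("rim l",(281,148),.18),("rim r",(467,148),.18),("rim t",(374,46),.18),("rim b",(374,243),.18),("floor",(372,156),.056),("potato",(86,328),.040),("car tip",(16,270),.035),("car end",(148,254),.035),("cou l",(28,193),.037),("cou r",(163,184),.037),("red",(309,323),.072),("yel",(365,326),.072),("gre",(421,328),.072),("lidc",(697,377),.024),("mug",(150,80),.08)): print(n,plane("top",f(*p),z).round(4))
T=cv2.imread("pics/top6.png")[:,:,::-1].copy()
hsv=cv2.cvtColor(T,cv2.COLOR_RGB2HSV); print(hsv[223,218],hsv[171,240])
```

```text
pot rim [0.6401 0.0178 0.18  ]
rim l [0.6405 0.1095 0.18  ]
rim r [ 0.6396 -0.0745  0.18  ]
rim t [0.7449 0.017  0.18  ]
rim b [0.5452 0.0185 0.18  ]
floor [0.6595 0.02   0.056 ]
potato [0.4732 0.3329 0.04  ]
car tip [0.538  0.4129 0.035 ]
car end [0.5545 0.2689 0.035 ]
cou l [0.6237 0.4028 0.037 ]
cou r [0.633  0.2538 0.037 ]
red [0.4743 0.0884 0.072 ]
yel [0.4705 0.0287 0.072 ]
gre [ 0.4677 -0.0311  0.072 ]
lidc [ 0.4126 -0.3407  0.024 ]
mug [0.7403 0.2617 0.08  ]
[  2 209 143] [  4  13 138]
```

Emit:
{"api": "move_arm", "payload": {
  "series": [8.5,5.2,0.4,0,0,0,0,8.5,5.2,0.4,0,0,0,0,8.5,5.2,0.4,0,0,0,0,8.5,5.2,0.4,0,0,0,0,8.5,5.2,0.4,0,0,0,0]
}}

```text
time: 16.45
tool_pos: [0.4348, -0.0806, 0.2529]
tcp_rot: [2.221, 2.222, 0.0]
wrist_force: [1.3, -0.1, -0.3]
width: 0.994
grip_force: 0.0
```

Emit:
{"api": "move_arm", "payload": {
  "series": [8.5,5.2,0.4,0,0,0,0,8.5,5.2,0.4,0,0,0,0,8.5,5.2,0.4,0,0,0,0,8.5,5.2,0.4,0,0,0,0,8.5,5.2,0.4,0,0,0,0]
}}

```text
time: 17.08
tool_pos: [0.4546, 0.1795, 0.253]
tcp_rot: [2.22, 2.222, 0.0]
wrist_force: [0.5, -0.2, 0.8]
width: 0.998
grip_force: 0.0
```

Emit:
{"api": "move_arm", "payload": {
  "series": [8.5,5.2,0.6,0,0,0,0,8.5,5.2,0.6,0,0,0,0,8.5,4.5,0.6,0,0,0,-5,8.5,0,0,0,0,0,0,8.5,0,0,0,0,0,0]
}}

```text
time: 17.7
tool_pos: [0.4723, 0.3264, 0.2525]
tcp_rot: [2.122, 2.317, -0.003]
wrist_force: [-1.0, 0.2, 0.0]
width: 0.989
grip_force: 0.0
```

```bash
python3 -c "
from h import *
st()"
```

```text
t 17.70 pos [472.3 326.4 252.5] yaw 95.0 tilt 0.1 w 0.989 gf 0.0 F [-1.   0.2  0. ] q [ 0.56  0.07  1.81 -0.    1.27  0.47]
```

Emit:
{"api": "move_arm", "payload": {
  "series": [6.5,0.7,0.1,5,0,0,0,6.5,0,0,6,0,0,0,6.5,0,0,6,0,0,0,6.5,0,0,4,0,0,0,6.5,0,0,1.3,0,0,0]
}}

```text
time: 18.32
tool_pos: [0.471, 0.331, 0.0273]
tcp_rot: [-2.123, -2.314, 0.009]
wrist_force: [0.2, -0.2, 0.4]
width: 0.762
grip_force: 0.0
```

Emit:
{"api": "move_arm", "payload": {
  "series": [6.5,0,0,0,0,0,0,3,0,0,0,0,0,0,3,0,0,0,0,0,0,3,0,0,0,0,0,0,3,0,0,0,0,0,0]
}}

```text
time: 18.95
tool_pos: [0.4752, 0.3351, 0.033]
tcp_rot: [2.121, 2.316, 0.007]
wrist_force: [0.2, -0.8, 6.4]
width: 0.508
grip_force: 71.8
```

Emit:
{"api": "move_arm", "payload": {
  "series": [3,0,0,-3,0,0,0,3,0,0,-5,0,0,0,3,0,0,-6,0,0,0,3,0,0,-6,0,0,0,3,0,0,-3,0,0,0]
}}

```text
time: 19.58
tool_pos: [0.4745, 0.3349, 0.2656]
tcp_rot: [2.12, 2.316, 0.011]
wrist_force: [0.2, 0.3, -2.2]
width: 0.507
grip_force: 71.6
```

```bash
python3 -c "
from h import *
st()"
```

```text
t 19.57 pos [474.5 334.9 265.6] yaw 95.1 tilt 0.4 w 0.507 gf 71.6 F [ 0.2  0.3 -2.2] q [0.57 0.07 1.78 0.   1.28 0.48]
```

Emit:
{"api": "move_arm", "payload": {
  "series": [3,0,0,0,0,0,5,3,-4.5,2.1,0,0,0,0,3,-4.5,2.1,0,0,0,0,3,-4.5,2.1,0,0,0,0,3,-4.5,2.1,0,0,0,0]
}}

```text
time: 20.2
tool_pos: [0.5575, 0.1527, 0.2607]
tcp_rot: [2.22, 2.223, 0.001]
wrist_force: [0.2, 0.8, -1.5]
width: 0.502
grip_force: 71.6
```

Emit:
{"api": "move_arm", "payload": {
  "series": [3,-4.5,2.2,0,0,0,0,3,-4.5,2.2,0,0,0,0,3,-4.6,2.2,0,0,0,0,3,0,0,0,0,0,0,3,0,0,0,0,0,0]
}}

```text
time: 20.82
tool_pos: [0.6229, 0.0182, 0.2602]
tcp_rot: [-2.221, -2.221, -0.0]
wrist_force: [0.3, 0.7, -2.0]
width: 0.511
grip_force: 71.7
```

```bash
python3 -c "
from h import *
st()
from look import look
T,S=look('7')
c=S[90:300,200:400,::-1]; cv2.imwrite('pics/c7.png',cv2.resize(c,(500,525)))"
```

```text
t 20.82 pos [622.9  18.2 260.2] yaw 90.0 tilt 0.1 w 0.511 gf 71.7 F [ 0.3  0.7 -2. ] q [-0.01  0.16  1.7   0.    1.29 -0.01]
```

View pics/c7.png

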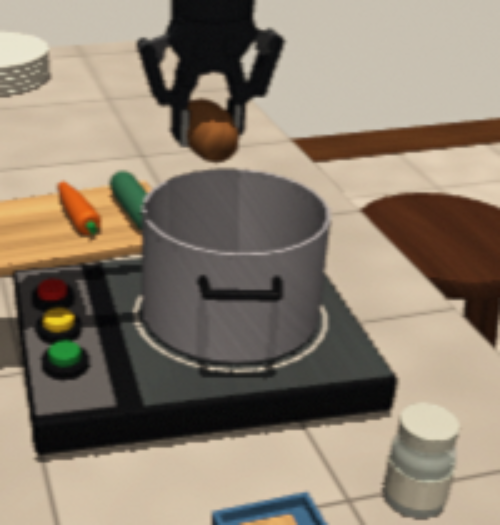

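The crop shows the potato held at (212,130) above the pot, which is open at (235,210). I'll lower it in and release.

Emit:
{"api": "move_arm", "payload": {
  "series": [3,0,0,4,0,0,0,3,0,0,5,0,0,0,3,0,0,5,0,0,0,3,0,0,3,0,0,0,3,0,0,0,0,0,0]
}}

```text
time: 21.55
tool_pos: [0.6249, 0.019, 0.0897]
tcp_rot: [2.216, 2.223, 0.003]
wrist_force: [4.4, -1.7, -4.1]
width: 0.505
grip_force: 75.8
```

Emit:
{"api": "move_arm", "payload": {
  "series": [6,0,0,0,0,0,0,6,0,0,0,0,0,0,6,0,0,0,0,0,0,6,0,0,0,0,0,0]
}}

```text
time: 22.05
tool_pos: [0.6242, 0.0185, 0.0912]
tcp_rot: [2.22, 2.222, 0.003]
wrist_force: [4.1, 1.2, 1.5]
width: 0.702
grip_force: 0.0
```

Emit:
{"api": "move_arm", "payload": {
  "series": [6,0,0,-5,0,0,0,6,0,0,-6,0,0,0,6,0,0,-6,0,0,0,6,0,0,0,0,0,0]
}}

```text
time: 22.55
tool_pos: [0.6262, 0.0178, 0.2674]
tcp_rot: [2.215, 2.217, 0.011]
wrist_force: [0.6, -0.4, 0.3]
width: 0.705
grip_force: 0.0
```

```bash
python3 -c "
from look import *
st(); T,S=look('8'); vegs(T,S)"
```

```text
t 22.55 pos [626.2  17.8 267.4] yaw 90.0 tilt 0.6 w 0.705 gf 0.0 F [ 0.6 -0.4  0.3] q [-0.01  0.15  1.69 -0.    1.29 -0.01]
cou plane [0.6267 0.3347 0.037 ] boxc [0.6264 0.3352 0.037 ] len [0.133 0.037] yaw 95.3 [0.6179 0.3289 0.0599]
car plane [0.5468 0.3394 0.035 ] boxc [0.5462 0.3478 0.035 ] len [0.127 0.031] yaw 96.8 [0.5482 0.3401 0.0321]
```

Emit:
{"api": "move_arm", "payload": {
  "series": [6,5.1,-1.3,0,0,0,0,6,5.2,-1.3,0,0,0,0,6,5.1,-1.3,0,0,0,0,6,5.2,-1.3,0,0,0,0,6,5.1,-1.3,0,0,0,0]
}}

```text
time: 23.28
tool_pos: [0.5557, 0.2756, 0.2567]
tcp_rot: [-2.219, -2.221, 0.009]
wrist_force: [0.4, 0.4, 0.2]
width: 0.698
grip_force: 0.0
```

Emit:
{"api": "move_arm", "payload": {
  "series": [5.5,5.2,-1.2,0,0,0,-6.5,5.5,0,0,5,0,0,0,5.5,0,0,5,0,0,0,5.5,0,0,5,0,0,0,5.5,0,0,0,0,0,0]
}}

```text
time: 23.9
tool_pos: [0.5398, 0.3236, 0.102]
tcp_rot: [-2.087, -2.341, 0.025]
wrist_force: [-0.3, -0.6, -0.0]
width: 0.646
grip_force: 0.0
```

```bash
python3 -c "
from look import *
st(); T,S=look('9'); vegs(T,S)
c=S[130:220,150:280,::-1]; d=T[150:250,105:235,::-1]; cv2.imwrite('pics/c9.png',np.hstack([cv2.resize(c,(400,277)),cv2.resize(d,(360,277))]))"
```

```text
t 23.90 pos [539.8 323.6 102. ] yaw 96.6 tilt 1.0 w 0.646 gf 0.0 F [-0.3 -0.6 -0. ] q [ 0.5   0.3   1.82 -0.    1.03  0.39]
cou plane [0.3706 0.4107 0.037 ] boxc [0.3778 0.403  0.037 ] len [0.067 0.109] yaw 2.2 [0.4921 0.3549 0.0807]
car plane [0.5527 0.2941 0.035 ] boxc [0.5518 0.2955 0.035 ] len [0.019 0.029] yaw 1.6 [0.5457 0.2893 0.0568]
```

View pics/c9.png

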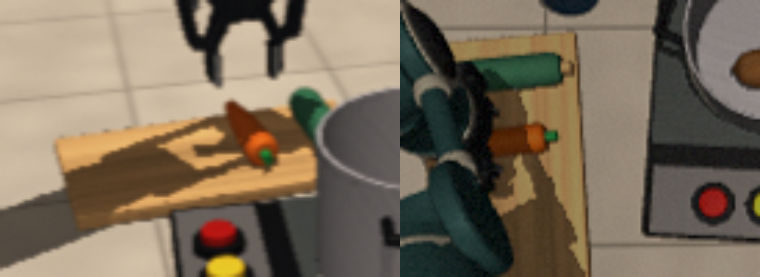

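The crop shows the carrot (250,135) below the open gripper and the courgette still beside it at (310,110). I'll let the arm settle, then grip.

Emit:
{"api": "move_arm", "payload": {
  "series": [5.5,0,0,4,0,0,0,5.5,0,0,0,0,0,0,5.5,0,0,0,0,0,0,5.5,0,0,0,0,0,0]
}}

```text
time: 24.5
tool_pos: [0.5477, 0.3278, 0.073]
tcp_rot: [2.09, 2.343, 0.006]
wrist_force: [0.2, -0.2, 0.1]
width: 0.645
grip_force: 0.0
```

Emit:
{"api": "move_arm", "payload": {
  "series": [5.5,0,0,2.5,0,0,0,5.5,0,0,1.8,0,0,0,5.5,0,0,0,0,0,0,5.5,0,0,0,0,0,0]
}}

```text
time: 25.0
tool_pos: [0.5466, 0.3272, 0.0278]
tcp_rot: [2.091, 2.344, 0.001]
wrist_force: [0.1, 0.5, 0.2]
width: 0.645
grip_force: 0.0
```

Emit:
{"api": "move_arm", "payload": {
  "series": [2,0,0,0,0,0,0,2,0,0,0,0,0,0,2,0,0,0,0,0,0,2,0,0,0,0,0,0,2,0,0,0,0,0,0]
}}

```text
time: 25.62
tool_pos: [0.5471, 0.3275, 0.0285]
tcp_rot: [2.091, 2.344, 0.003]
wrist_force: [-0.6, 0.5, 6.1]
width: 0.385
grip_force: 69.8
```

Emit:
{"api": "move_arm", "payload": {
  "series": [2,0,0,-3,0,0,0,2,0,0,-5,0,0,0,2,0,0,-6,0,0,0,2,0,0,-6,0,0,0,2,0,0,-3,0,0,6.5]
}}

```text
time: 26.25
tool_pos: [0.5472, 0.3276, 0.2615]
tcp_rot: [2.223, 2.218, 0.008]
wrist_force: [0.1, 0.6, -1.3]
width: 0.391
grip_force: 69.6
```

Run:
```python
from look import *
st(); T,S=look('10')
# rim of the pot in the top view: bright ring against dark inside
g=cv2.cvtColor(T,cv2.COLOR_RGB2GRAY)
c=cv2.HoughCircles(cv2.GaussianBlur(cv2.resize(g[110:215,185:295],None,fx=4,fy=4,interpolation=cv2.INTER_CUBIC),(5,5),1),cv2.HOUGH_GRADIENT,1,60,param1=100,param2=30,minRadius=90,maxRadius=150)
if c is not None:
    for x,y,r in c[0][:4]:
        p=((x+.5)/4-.5+185,(y+.5)/4-.5+110); print("circ",np.round(p,1),r/4,plane("top",p,.18).round(4),plane("top",p,.056).round(4))
```

```text
t 26.25 pos [547.2 327.6 261.5] yaw 89.9 tilt 0.3 w 0.391 gf 69.6 F [ 0.1  0.6 -1.3] q [ 0.5   0.18  1.67 -0.    1.29  0.5 ]
circ [240.  160.5] 32.925 [0.6429 0.0194 0.18  ] [0.6718 0.0195 0.056 ]
```

Run:
```python
from look import *
print(ray("top",(240,160))[0])
for f,z in(("top0",.184),("top6",.18),("top10",.18)):
    T=cv2.imread(f"pics/{f}.png"); g=cv2.cvtColor(T,cv2.COLOR_BGR2GRAY)
    G=cv2.GaussianBlur(cv2.resize(g[105:215,185:295],None,fx=4,fy=4,interpolation=cv2.INTER_CUBIC),(5,5),1)
    for pr in(25,15):
        c=cv2.HoughCircles(G,cv2.HOUGH_GRADIENT,1,6,param1=80,param2=pr,minRadius=100,maxRadius=145)
        if c is not None:
            for x,y,r in c[0][:3]:
                p=((x+.5)/4-.5+185,(y+.5)/4-.5+105); print(f,np.round(p,1),r/4,plane("top",p,z).round(4))
T=cv2.imread("pics/top10.png"); cv2.imwrite("pics/c10.png",cv2.resize(T[110:215,185:295],(628,600),interpolation=cv2.INTER_CUBIC))
```

```text
[0.40877609 0.0181185  1.18484876]
top0 [239.5 156.8] 34.45 [0.6528 0.0207 0.184 ]
top0 [238.  156.8] 33.625 [0.6528 0.0249 0.184 ]
top0 [239.2 158.2] 35.55 [0.6485 0.0214 0.184 ]
top0 [239.2 156.5] 34.725 [0.6535 0.0214 0.184 ]
top0 [240.8 157. ] 33.625 [0.652  0.0172 0.184 ]
top0 [237.8 156.5] 33.35 [0.6535 0.0256 0.184 ]
top6 [240.5 157.5] 31.975 [0.6516 0.0179 0.18  ]
top6 [240.2 155.8] 33.625 [0.6567 0.0186 0.18  ]
top6 [240.2 165.5] 32.775 [0.6284 0.0188 0.18  ]
top6 [240.5 157.5] 31.975 [0.6516 0.0179 0.18  ]
top6 [240.2 155.8] 33.625 [0.6567 0.0186 0.18  ]
top6 [240.2 165.5] 32.775 [0.6284 0.0188 0.18  ]
top10 [240.2 160.2] 33.075 [0.6436 0.0187 0.18  ]
top10 [240.5 161.8] 32.25 [0.6393 0.018  0.18  ]
top10 [240.  169.8] 28.675 [0.6162 0.0196 0.18  ]
top10 [240.2 160.2] 33.075 [0.6436 0.0187 0.18  ]
top10 [240.5 161.8] 32.25 [0.6393 0.018  0.18  ]
top10 [240.  169.8] 28.675 [0.6162 0.0196 0.18  ]
```

View pics/c10.png

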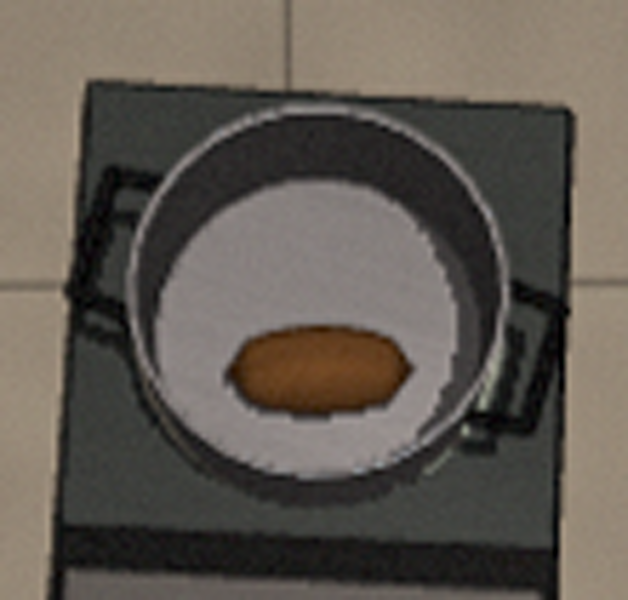

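The crop shows the potato lying in the pot at (320,370). The rim circle has shifted about 12 mm towards the robot, because the finger knuckles touched the rim. I'll release higher from now on, and later grip the rim and slide the pot back onto its zone.

Emit:
{"api": "move_arm", "payload": {
  "series": [2,-4.6,1.5,0,0,0,0,2,-4.6,1.5,0,0,0,0,2,-4.6,1.5,0,0,0,0,2,-4.6,1.5,0,0,0,0,2,-4.6,1.6,0,0,0,0]
}}

```text
time: 26.98
tool_pos: [0.6212, 0.0953, 0.2542]
tcp_rot: [-2.217, -2.222, 0.005]
wrist_force: [0.3, -0.4, -0.4]
width: 0.388
grip_force: 69.6
```

Emit:
{"api": "move_arm", "payload": {
  "series": [2,-4.6,1.6,0,0,0,0,2,-4.6,1.6,0,0,0,0,2,0,0,0,0,0,0,2,0,0,5,0,0,0,2,0,0,5,0,0,0]
}}

```text
time: 27.6
tool_pos: [0.6536, 0.0058, 0.155]
tcp_rot: [-2.218, -2.223, 0.0]
wrist_force: [-0.1, -0.6, -1.1]
width: 0.39
grip_force: 69.7
```

Emit:
{"api": "move_arm", "payload": {
  "series": [2,0,0,4,0,0,0,2,0,0,0,0,0,0,2,0,0,0,0,0,0]
}}

```text
time: 27.98
tool_pos: [0.6533, 0.0058, 0.1163]
tcp_rot: [-2.218, -2.222, 0.003]
wrist_force: [-0.8, -0.4, -0.6]
width: 0.389
grip_force: 72.4
```

Emit:
{"api": "move_arm", "payload": {
  "series": [4.8,0,0,0,0,0,0,4.8,0,0,0,0,0,0,4.8,0,0,0,0,0,0]
}}

```text
time: 28.35
tool_pos: [0.6549, 0.0051, 0.1181]
tcp_rot: [2.22, 2.222, 0.002]
wrist_force: [0.8, -0.4, 0.3]
width: 0.564
grip_force: 0.4
```

Emit:
{"api": "move_arm", "payload": {
  "series": [4.8,0,0,-5,0,0,0,4.8,0,0,-5,0,0,0,4.8,0,0,-4,0,0,0,4.8,0,0,0,0,0,0,4.8,0,0,0,0,0,0]
}}

```text
time: 28.98
tool_pos: [0.654, 0.005, 0.2571]
tcp_rot: [-2.221, -2.222, 0.0]
wrist_force: [0.5, -0.4, -0.2]
width: 0.565
grip_force: 0.0
```

```bash
python3 -c "
from look import *
st(); T,S=look('11'); vegs(T,S); print(blobs(T,(5,205,60),(15,255,255),(200,120,280,200),10)[:1],blobs(S,(5,150,60),(15,255,255),(250,150,340,200),5)[:2])"
```

```text
t 28.98 pos [654.    5.  257.1] yaw 90.0 tilt 0.0 w 0.565 gf 0.0 F [ 0.5 -0.4 -0.2] q [-0.03  0.21  1.63  0.    1.3  -0.03]
cou plane [0.6267 0.3346 0.037 ] boxc [0.6268 0.3352 0.037 ] len [0.134 0.037] yaw 95.6 [0.6179 0.3288 0.0598]
[(99.5, array([231.82244556, 159.76549414]), array([[[232, 156]],

       [[231, 157]],

       [[230, 157]],

       [[229, 157]],

       [[228, 157]],

       [[227, 158]],

       [[226, 158]],

       [[225, 158]],

       [[224, 158]],

       [[223, 158]],

       [[222, 158]],

       [[222, 159]],

       [[222, 160]],

       [[223, 161]],

       [[223, 162]],

       [[224, 162]],

       [[225, 162]],

       [[226, 163]],

       [[227, 162]],

       [[228, 162]],

       [[229, 163]],

       [[230, 163]],

       [[231, 163]],

       [[232, 163]],

       [[233, 163]],

       [[234, 163]],

       [[235, 163]],

       [[236, 163]],

       [[237, 163]],

       [[238, 163]],

       [[239, 163]],

       [[240, 162]],

       [[240, 161]],

       [[240, 160]],

       [[239, 159]],

       [[239, 158]],

       [[239, 157]],

      
[... 292 characters left out ...]
],

       [[327, 153]],

       [[328, 153]],

       [[329, 153]],

       [[330, 153]],

       [[331, 153]],

       [[332, 152]],

       [[333, 152]],

       [[334, 152]],

       [[335, 152]],

       [[336, 152]],

       [[337, 152]],

       [[338, 152]],

       [[339, 152]],

       [[339, 151]],

       [[339, 150]],

       [[338, 150]],

       [[337, 150]],

       [[336, 150]],

       [[335, 150]],

       [[334, 150]],

       [[333, 150]],

       [[332, 150]],

       [[331, 150]],

       [[330, 150]],

       [[329, 150]],

       [[328, 150]],

       [[327, 150]],

       [[326, 150]],

       [[325, 150]],

       [[324, 150]],

       [[323, 150]]], dtype=int32))]
```

Emit:
{"api": "move_arm", "payload": {
  "series": [5.8,5.4,-0.4,0,0,0,0,5.8,5.4,-0.4,0,0,0,0,5.8,5.4,-0.4,0,0,0,0,5.8,5.4,-0.5,0,0,0,0,5.8,5.4,-0.5,0,0,0,0]
}}

```text
time: 29.7
tool_pos: [0.631, 0.2763, 0.2549]
tcp_rot: [-2.22, -2.221, 0.005]
wrist_force: [0.8, 0.2, 0.7]
width: 0.676
grip_force: 0.0
```

Emit:
{"api": "move_arm", "payload": {
  "series": [5.8,5.4,-0.4,0,0,0,0,5.8,0,0,5,0,0,-4.5,5.8,0,0,5,0,0,0,5.8,0,0,5,0,0,0,5.8,0,0,0,0,0,0]
}}

```text
time: 30.32
tool_pos: [0.6227, 0.3265, 0.0992]
tcp_rot: [-2.128, -2.304, 0.022]
wrist_force: [-0.4, -0.5, -0.8]
width: 0.678
grip_force: 0.0
```

Emit:
{"api": "move_arm", "payload": {
  "series": [5.8,0,0,4,0,0,0,5.8,0,0,0,0,0,0,5.8,0,0,0,0,0,0,5.8,0,0,0,0,0,0]
}}

```text
time: 30.82
tool_pos: [0.6298, 0.3298, 0.0702]
tcp_rot: [2.131, 2.307, 0.006]
wrist_force: [0.3, 0.2, -1.1]
width: 0.679
grip_force: 0.0
```

```bash
python3 -c "
from look import *
st(); T,S=look('12')
c=S[120:220,170:300,::-1]; d=T[150:250,105:285,::-1]; cv2.imwrite('pics/c12.png',np.hstack([cv2.resize(c,(360,277)),cv2.resize(d,(430,277))]))"
```

```text
t 30.82 pos [629.8 329.8  70.2] yaw 94.5 tilt 0.2 w 0.679 gf 0.0 F [ 0.3  0.2 -1.1] q [0.45 0.46 1.66 0.   1.01 0.37]
```

View pics/c12.png

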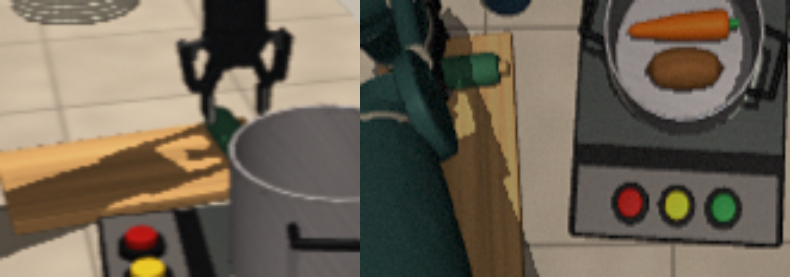

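The crop shows the gripper over the courgette at (225,130), with the carrot (680,25) and potato (685,68) lying flat in the pot. I'll descend and grip.

Emit:
{"api": "move_arm", "payload": {
  "series": [5.8,0,0,2.5,0,0,0,5.8,0,0,1.5,0,0,0,5.8,0,0,0,0,0,0,5.8,0,0,0,0,0,0]
}}

```text
time: 31.42
tool_pos: [0.6285, 0.3292, 0.0278]
tcp_rot: [2.131, 2.308, 0.001]
wrist_force: [-0.6, 0.7, -0.1]
width: 0.681
grip_force: 0.0
```

Emit:
{"api": "move_arm", "payload": {
  "series": [2.5,0,0,0,0,0,0,2.5,0,0,0,0,0,0,2.5,0,0,0,0,0,0,2.5,0,0,0,0,0,0,2.5,0,0,0,0,0,0]
}}

```text
time: 32.05
tool_pos: [0.6291, 0.3295, 0.0286]
tcp_rot: [2.131, 2.307, 0.003]
wrist_force: [0.0, -0.0, 5.2]
width: 0.437
grip_force: 71.1
```

Emit:
{"api": "move_arm", "payload": {
  "series": [2.5,0,0,-3,0,0,0,2.5,0,0,-5,0,0,0,2.5,0,0,-6,0,0,0,2.5,0,0,-6,0,0,0,2.5,0,0,-3,0,0,4.5]
}}

```text
time: 32.67
tool_pos: [0.6291, 0.3294, 0.2612]
tcp_rot: [2.222, 2.219, 0.007]
wrist_force: [1.1, -0.3, -2.5]
width: 0.432
grip_force: 70.7
```

```bash
python3 -c "
from look import *
st()"
```

```text
t 32.67 pos [629.1 329.4 261.2] yaw 89.9 tilt 0.3 w 0.432 gf 70.7 F [ 1.1 -0.3 -2.5] q [ 0.45  0.32  1.5  -0.    1.32  0.45]
```

Emit:
{"api": "move_arm", "payload": {
  "series": [2.5,-5.2,0.2,0,0,0,0,2.5,-5.2,0.2,0,0,0,0,2.5,-5.2,0.2,0,0,0,0,2.5,-5.2,0.2,0,0,0,0,2.5,-5.2,0.2,0,0,0,0]
}}

```text
time: 33.3
tool_pos: [0.6373, 0.0673, 0.2557]
tcp_rot: [-2.219, -2.221, 0.003]
wrist_force: [0.4, 0.0, -2.2]
width: 0.435
grip_force: 70.6
```

Emit:
{"api": "move_arm", "payload": {
  "series": [2.5,-5.1,0.1,0,0,0,0,2.5,0,0,0,0,0,0,2.5,0,0,5,0,0,0,2.5,0,0,5,0,0,0,2.5,0,0,3,0,0,0]
}}

```text
time: 33.92
tool_pos: [0.6365, 0.0189, 0.1228]
tcp_rot: [-2.217, -2.219, 0.006]
wrist_force: [-0.2, 0.1, -2.5]
width: 0.435
grip_force: 70.7
```

Emit:
{"api": "move_arm", "payload": {
  "series": [2.5,0,0,1,0,0,0,2.5,0,0,0,0,0,0,2.5,0,0,0,0,0,0]
}}

```text
time: 34.3
tool_pos: [0.6409, 0.0183, 0.1193]
tcp_rot: [2.219, 2.221, 0.004]
wrist_force: [1.3, 0.2, -0.3]
width: 0.436
grip_force: 70.7
```

Emit:
{"api": "move_arm", "payload": {
  "series": [5,0,0,0,0,0,0,5,0,0,0,0,0,0,5,0,0,0,0,0,0]
}}

```text
time: 34.67
tool_pos: [0.6399, 0.018, 0.1183]
tcp_rot: [2.22, 2.221, 0.002]
wrist_force: [-0.4, -0.6, 0.5]
width: 0.586
grip_force: 0.0
```

Emit:
{"api": "move_arm", "payload": {
  "series": [5,0,0,-5,0,0,0,5,0,0,-5,0,0,0,5,0,0,-4,0,0,0,5,0,0,0,0,0,0,5,0,0,0,0,0,0]
}}

```text
time: 35.3
tool_pos: [0.6391, 0.018, 0.257]
tcp_rot: [-2.221, -2.222, 0.0]
wrist_force: [0.2, 0.4, -0.6]
width: 0.584
grip_force: 0.0
```

```bash
python3 -c "
from look import *
st()"
```

```text
t 35.30 pos [639.1  18.  257. ] yaw 90.0 tilt 0.0 w 0.584 gf 0.0 F [ 0.2  0.4 -0.6] q [-0.01  0.19  1.66  0.    1.29 -0.01]
```

Emit:
{"api": "move_arm", "payload": {
  "series": [4,0,-4.5,0,0,0,0,4,0,-4.4,0,0,0,0,4,0,0,0,0,0,0,4,0,0,0,0,0,0,4,0,0,0,0,0,0]
}}

```text
time: 35.92
tool_pos: [0.5512, 0.0179, 0.2569]
tcp_rot: [-2.221, -2.222, 0.0]
wrist_force: [0.4, 0.0, -0.5]
width: 0.467
grip_force: 0.0
```

Run:
```python
from look import *
st(); T,S=look('13')
g=cv2.cvtColor(T,cv2.COLOR_RGB2GRAY)
G=cv2.GaussianBlur(cv2.resize(g[105:215,185:295],None,fx=4,fy=4,interpolation=cv2.INTER_CUBIC),(5,5),1)
c=cv2.HoughCircles(G,cv2.HOUGH_GRADIENT,1,6,param1=80,param2=15,minRadius=110,maxRadius=145)
if c is not None:
    for x,y,r in c[0][:3]:
        p=((x+.5)/4-.5+185,(y+.5)/4-.5+105); print(np.round(p,1),r/4,plane("top",p,.18).round(4))
c=S[110:260,220:380,::-1]; d=T[115:245,190:300,::-1]; cv2.imwrite('pics/c13.png',np.hstack([cv2.resize(c,(427,400)),cv2.resize(d,(338,400))]))
```

```text
t 35.92 pos [551.2  17.9 256.9] yaw 90.0 tilt 0.0 w 0.467 gf 0.0 F [ 0.4  0.  -0.5] q [-0.01  0.02  1.85  0.    1.27 -0.01]
[236.  159.5] 34.175 [0.6458 0.0307 0.18  ]
[240.5 159.5] 31.975 [0.6458 0.0179 0.18  ]
[246.5 161.5] 35.275 [0.6399 0.001  0.18  ]
```

View pics/c13.png

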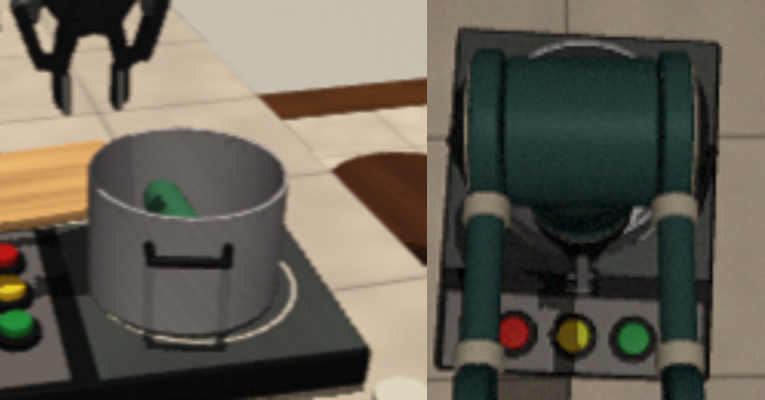

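The crop shows the courgette in the pot at (170,195). The pot stands towards the keys from its white ring, whose free arc is at (295,290). I'll grip the near wall to move it back.

Emit:
{"api": "move_arm", "payload": {
  "series": [4,0,0,4,0,0,0,4,0,0,3,0,0,0,4,0,0,1,0,0,0,4,0,0,0,0,0,0,4,0,0,0,0,0,0],
  "grip_force": 40
}}

```text
time: 36.65
tool_pos: [0.5517, 0.018, 0.1789]
tcp_rot: [2.219, 2.221, 0.003]
wrist_force: [0.4, -0.2, -0.2]
width: 0.466
grip_force: 0.0
```

Emit:
{"api": "move_arm", "payload": {
  "series": [2,0,0,0,0,0,0,1,0,0,0,0,0,0,0,0,0,0,0,0,0,0,0,0,0,0,0,0,0,0,0,0,0,0,0]
}}

```text
time: 37.28
tool_pos: [0.5516, 0.0179, 0.1783]
tcp_rot: [2.219, 2.221, 0.003]
wrist_force: [3.5, -0.1, 3.0]
width: 0.047
grip_force: 38.2
```

Emit:
{"api": "move_arm", "payload": {
  "series": [0,0,0,0,0,0,0,0,0,0,0,0,0,0]
}}

```text
time: 37.52
tool_pos: [0.5516, 0.018, 0.1783]
tcp_rot: [2.219, 2.221, 0.003]
wrist_force: [5.5, 0.1, 4.4]
width: 0.047
grip_force: 38.4
```

```bash
python3 -c "
from look import *
s=st(); print(s['torque'])"
```

```text
t 37.52 pos [551.6  18.  178.3] yaw 90.0 tilt 0.2 w 0.047 gf 38.4 F [5.5 0.1 4.4] q [-0.01  0.08  1.94 -0.    1.12 -0.01]
[ 0.01822588 -0.8372903   0.28100186]
```

Emit:
{"api": "move_arm", "payload": {
  "series": [0,0,0.3,0,0,0,0,0,0,0.3,0,0,0,0,0,0,0.3,0,0,0,0,0,0,0.2,0,0,0,0,0,0,0,0,0,0,0]
}}

```text
time: 38.15
tool_pos: [0.5521, 0.0179, 0.1781]
tcp_rot: [-2.21, -2.212, 0.024]
wrist_force: [-26.0, -1.1, 28.5]
width: 0.047
grip_force: 42.1
```

Emit:
{"api": "move_arm", "payload": {
  "series": [0,0,0,0,0,0,0,1.5,0,0,0,0,0,0,3,0,0,0,0,0,0,4,0,0,0,0,0,0,4,0,0,0,0,0,0]
}}

```text
time: 38.78
tool_pos: [0.561, 0.018, 0.1766]
tcp_rot: [-2.22, -2.221, 0.001]
wrist_force: [0.4, 0.4, 0.1]
width: 0.468
grip_force: 0.0
```

Emit:
{"api": "move_arm", "payload": {
  "series": [4,0,0,-4,0,0,0,4,0,0,-5,0,0,0,4,-3,-1,0,0,0,0,4,-5,-1.4,0,0,0,0,5,-5,-1.5,0,0,0,0]
}}

```text
time: 39.4
tool_pos: [0.5222, -0.113, 0.2673]
tcp_rot: [2.219, 2.223, 0.0]
wrist_force: [0.4, -1.3, 0.1]
width: 0.585
grip_force: 0.0
```

Emit:
{"api": "move_arm", "payload": {
  "series": [6,-5,-2,0,0,0,0,7,-5,-2,0,0,0,0,8.5,-5,-2,0,0,0,0,8.5,-4,-2,0,0,0,0,8.5,0,0,0,0,0,0]
}}

```text
time: 40.02
tool_pos: [0.4412, -0.3046, 0.267]
tcp_rot: [-2.225, -2.217, 0.001]
wrist_force: [0.4, -0.7, 0.2]
width: 0.991
grip_force: 0.0
```

Run:
```python
from look import *
st(); T,S=look('14')
g=cv2.cvtColor(T,cv2.COLOR_RGB2GRAY)
G=cv2.GaussianBlur(cv2.resize(g[105:215,185:295],None,fx=4,fy=4,interpolation=cv2.INTER_CUBIC),(5,5),1)
c=cv2.HoughCircles(G,cv2.HOUGH_GRADIENT,1,6,param1=80,param2=15,minRadius=110,maxRadius=145)
for x,y,r in c[0][:3]:
    p=((x+.5)/4-.5+185,(y+.5)/4-.5+105); print(np.round(p,1),r/4,plane("top",p,.18).round(4))
a=blobs(T,(0,0,0),(179,255,40),(340,228,372,255),20); b=blobs(S,(0,0,0),(179,255,45),(180,310,290,384),20)
for q in a[:2]: print("knob top",q[0],q[1],plane("top",q[1],.058).round(4))
for q in b[:3]: print("knob side",q[0],q[1], [tri(a[0][1],q[1])] if a else '')
G=T[210:272,320:385]; 
G=cv2.GaussianBlur(cv2.resize(cv2.cvtColor(T,cv2.COLOR_RGB2GRAY)[200:285,310:395],None,fx=4,fy=4,interpolation=cv2.INTER_CUBIC),(5,5),1)
c=cv2.HoughCircles(G,cv2.HOUGH_GRADIENT,1,6,param1=80,param2=15,minRadius=110,maxRadius=135)
if c is not None:
  for x,y,r in c[0][:3]:
    p=((x+.5)/4-.5+310,(y+.5)/4-.5+200); print("lid",np.round(p,1),r/4,plane("top",p,.024).round(4))
c=S[110:384,150:400,::-1]; d=T[115:285,190:400,::-1]; cv2.imwrite('pics/c14.png',np.hstack([cv2.resize(c,(400,438)),cv2.resize(d,(400,324)) if 0 else cv2.copyMakeBorder(cv2.resize(d,(400,324)),0,114,0,0,0)]))
```

```text
t 40.02 pos [ 441.2 -304.6  267. ] yaw 89.8 tilt 0.0 w 0.991 gf 0.0 F [ 0.4 -0.7  0.2] q [-0.65 -0.02  1.87 -0.    1.29 -0.65]
[240.2 161.5] 32.25 [0.64   0.0187 0.18  ]
[239.  160.5] 32.25 [0.6429 0.0222 0.18  ]
[241.5 160.5] 32.25 [0.6429 0.0151 0.18  ]
knob top 65.5 [355.7913486  240.52417303] [ 0.4158 -0.3371  0.058 ]
knob side 289.0 [226.85294118 343.33506344] [(array([ 0.41611916, -0.33938485,  0.05093505]), np.float64(0.0005691390730374557))]
lid [351.8 238.2] 32.775 [ 0.4233 -0.3352  0.024 ]
```

View pics/c14.png

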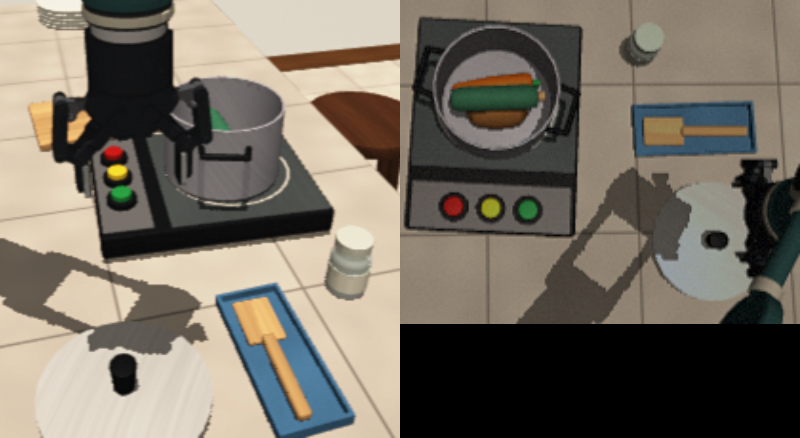

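The crop shows all three vegetables flat in the pot at (495,97), the lid on the mat and the spatula in its rest. The push was blocked by stiction plus downforce (26 N), so the pot is still 10 to 12 mm short. I'll grip the rim again, and this time ease it upward while pushing.

Emit:
{"api": "move_arm", "payload": {
  "series": [6,4.6,1.5,0,0,0,0,5,4.6,1.5,0,0,0,0,4,4.6,1.5,0,0,0,0,4,4.6,1.6,0,0,0,0,4,4.6,1.6,0,0,0,0],
  "grip_force": 90
}}

```text
time: 40.75
tool_pos: [0.5198, -0.0688, 0.2674]
tcp_rot: [-2.218, -2.225, -0.001]
wrist_force: [0.4, -0.5, 0.4]
width: 0.469
grip_force: 0.0
```

Emit:
{"api": "move_arm", "payload": {
  "series": [4,4.5,1.6,0,0,0,0,4,4.5,1.6,0,0,0,0,4,0,0,0,0,0,0,4,0,0,5,0,0,0,4,0,0,3,0,0,0]
}}

```text
time: 41.38
tool_pos: [0.55, 0.0186, 0.1853]
tcp_rot: [-2.218, -2.223, 0.003]
wrist_force: [-0.3, 0.2, -0.1]
width: 0.47
grip_force: 0.0
```

Emit:
{"api": "move_arm", "payload": {
  "series": [4,0,0,0.8,0,0,0,4,0,0,0,0,0,0,1,0,0,0,0,0,0,0,0,0,0,0,0,0,0,0,0,0,0,0,0]
}}

```text
time: 42.0
tool_pos: [0.5517, 0.0178, 0.1812]
tcp_rot: [2.219, 2.223, 0.001]
wrist_force: [-3.2, -0.0, 5.5]
width: 0.021
grip_force: 77.3
```

Emit:
{"api": "move_arm", "payload": {
  "series": [0,0,0,0,0,0,0,0,0,0,0,0,0,0,0,0,0,0,0,0,0]
}}

```text
time: 42.38
tool_pos: [0.5517, 0.0178, 0.1812]
tcp_rot: [2.219, 2.223, 0.001]
wrist_force: [-3.0, -0.2, 5.5]
width: 0.018
grip_force: 77.2
```

Emit:
{"api": "move_arm", "payload": {
  "series": [0,0,0,-0.4,0,0,0,0,0,0,0,0,0,0,0,0,0,0,0,0,0]
}}

```text
time: 42.75
tool_pos: [0.5506, 0.0182, 0.1816]
tcp_rot: [-2.219, -2.221, 0.002]
wrist_force: [4.9, 1.8, -14.0]
width: 0.017
grip_force: 75.0
```

Emit:
{"api": "move_arm", "payload": {
  "series": [0,0,0.4,0,0,0,0,0,0,0,0,0,0,0,0,0,0,0,0,0,0]
}}

```text
time: 43.12
tool_pos: [0.5518, 0.0185, 0.1823]
tcp_rot: [-2.216, -2.218, 0.009]
wrist_force: [-5.6, 3.0, -6.6]
width: 0.019
grip_force: 76.0
```

Emit:
{"api": "move_arm", "payload": {
  "series": [0,0,0.3,-0.3,0,0,0,0,0,0,0,0,0,0,0,0,0,0,0,0,0]
}}

```text
time: 43.5
tool_pos: [0.5543, 0.0185, 0.1853]
tcp_rot: [-2.215, -2.217, 0.01]
wrist_force: [-7.1, 2.6, -6.0]
width: 0.021
grip_force: 75.7
```

Emit:
{"api": "move_arm", "payload": {
  "series": [0,0,0.3,-0.2,0,0,0,0,0,0,0,0,0,0,0,0,0,0,0,0,0]
}}

```text
time: 43.88
tool_pos: [0.5569, 0.0185, 0.1872]
tcp_rot: [-2.215, -2.216, 0.011]
wrist_force: [-8.4, 2.7, -5.9]
width: 0.018
grip_force: 75.7
```

The rim rises as I push, so the pot is tipping rather than sliding. I'll set it back down and release, then push lower with only the outer finger against the wall and no lift.

Emit:
{"api": "move_arm", "payload": {
  "series": [0,0,-0.4,0.3,0,0,0,0,0,-0.4,0.4,0,0,0,0,0,0,0,0,0,0,0,0,0,0,0,0,0]
}}

```text
time: 44.38
tool_pos: [0.5524, 0.0184, 0.1813]
tcp_rot: [-2.219, -2.221, 0.002]
wrist_force: [-4.4, 3.4, -6.6]
width: 0.018
grip_force: 76.3
```

Emit:
{"api": "move_arm", "payload": {
  "series": [0.6,0,0,0,0,0,0,1.5,0,0,0,0,0,0,2.4,0,0,0,0,0,0,2.4,0,0,0,0,0,0]
}}

```text
time: 44.88
tool_pos: [0.5548, 0.0176, 0.1828]
tcp_rot: [2.219, 2.22, 0.003]
wrist_force: [-0.2, -0.2, -0.0]
width: 0.281
grip_force: 0.0
```

Emit:
{"api": "move_arm", "payload": {
  "series": [2.4,0,0,2,0,0,0,2.4,0,0,1.8,0,0,0,2.4,0,0,0,0,0,0,2.4,0,0,0,0,0,0]
}}

```text
time: 45.38
tool_pos: [0.5536, 0.0179, 0.1435]
tcp_rot: [2.221, 2.222, 0.0]
wrist_force: [-0.2, -0.3, -0.4]
width: 0.28
grip_force: 0.0
```

Run:
```python
from look import *
st(); T,S=look('15')
c=S[110:240,210:370,::-1]; cv2.imwrite('pics/c15.png',cv2.resize(c,(640,520)))
```

```text
t 45.38 pos [553.6  17.9 143.5] yaw 90.0 tilt 0.0 w 0.280 gf 0.0 F [-0.2 -0.3 -0.4] q [-0.01  0.12  1.96 -0.    1.06 -0.01]
```

View pics/c15.png

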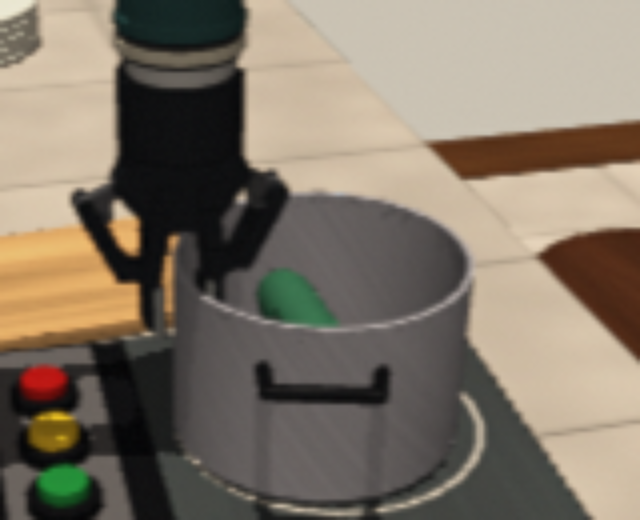

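The crop shows the pot upright, with the wall between the fingers at (190,270). I have now passed the picture limit (16 viewed against 14), so I won't view any more and will work from numbers only. I'll push in small steps.

Emit:
{"api": "move_arm", "payload": {
  "series": [2.4,0,0.4,0,0,0,0,2.4,0,0.4,0,0,0,0,2.4,0,0.3,0,0,0,0,2.4,0,0,0,0,0,0]
}}

```text
time: 45.98
tool_pos: [0.5613, 0.018, 0.1431]
tcp_rot: [-2.216, -2.219, 0.009]
wrist_force: [-10.4, 0.3, 8.0]
width: 0.278
grip_force: 5.2
```

Emit:
{"api": "move_arm", "payload": {
  "series": [2.4,0,0.2,0,0,0,0,2.4,0,0,0,0,0,0,2.4,0,0.2,0,0,0,0,2.4,0,0,0,0,0,0]
}}

```text
time: 46.48
tool_pos: [0.5615, 0.018, 0.1427]
tcp_rot: [-2.212, -2.215, 0.018]
wrist_force: [-21.6, -1.1, 14.2]
width: 0.278
grip_force: 10.3
```

Emit:
{"api": "move_arm", "payload": {
  "series": [2.4,0,0.2,0,0,0,0,2.4,0,0,0,0,0,0,2.4,0,0.2,0,0,0,0,2.4,0,0,0,0,0,0]
}}

```text
time: 46.98
tool_pos: [0.5659, 0.0183, 0.1426]
tcp_rot: [-2.213, -2.215, 0.016]
wrist_force: [-19.4, 1.3, 13.1]
width: 0.282
grip_force: 9.7
```

Emit:
{"api": "move_arm", "payload": {
  "series": [2.4,0,0.2,0,0,0,0,2.4,0,0,0,0,0,0,2.4,0,0.2,0,0,0,0,2.4,0,0,0,0,0,0]
}}

```text
time: 47.48
tool_pos: [0.5699, 0.0183, 0.1426]
tcp_rot: [-2.213, -2.215, 0.016]
wrist_force: [-19.0, -0.4, 12.1]
width: 0.284
grip_force: 9.6
```

Emit:
{"api": "move_arm", "payload": {
  "series": [2.4,0,0.2,0,0,0,0,2.4,0,0,0,0,0,0,2.4,0,0,0,0,0,0]
}}

```text
time: 47.85
tool_pos: [0.5719, 0.0183, 0.1426]
tcp_rot: [-2.213, -2.215, 0.016]
wrist_force: [-19.6, 0.5, 13.8]
width: 0.28
grip_force: 9.6
```

Emit:
{"api": "move_arm", "payload": {
  "series": [2.4,0,-0.8,0,0,0,0,2.4,0,-0.7,0,0,0,0,2.4,0,0,0,0,0,0,2.4,0,0,-4,0,0,0,2.4,0,0,-5,0,0,0],
  "grip_force": 70
}}

```text
time: 48.48
tool_pos: [0.5627, 0.0179, 0.2327]
tcp_rot: [-2.219, -2.221, 0.003]
wrist_force: [0.6, -0.3, -0.2]
width: 0.281
grip_force: 0.0
```

Emit:
{"api": "move_arm", "payload": {
  "series": [4,0,0,-3,0,0,0,6,-4.5,-1.8,0,0,0,0,8.5,-4.5,-1.8,0,0,0,0,8.5,-4.5,-1.8,0,0,0,0,8.5,-4.5,-1.8,0,0,0,0]
}}

```text
time: 49.1
tool_pos: [0.4914, -0.1636, 0.2637]
tcp_rot: [2.219, 2.222, 0.001]
wrist_force: [0.4, 0.3, 0.3]
width: 0.998
grip_force: 0.0
```

Emit:
{"api": "move_arm", "payload": {
  "series": [8.5,-4.5,-1.9,0,0,0,0,8.5,-4.5,-1.9,0,0,0,0,8.5,-4.5,-1.9,0,0,0,0,8.5,-4.5,-1.9,0,0,0,0,8.5,0,0,0,0,0,0]
}}

```text
time: 49.72
tool_pos: [0.4146, -0.3452, 0.2634]
tcp_rot: [2.225, 2.216, -0.001]
wrist_force: [0.6, 0.2, -0.2]
width: 0.997
grip_force: 0.0
```

Run:
```python
from look import *
st(); T,S=look('16')
def rim(f):
    T=cv2.imread(f"pics/{f}.png"); g=cv2.cvtColor(T,cv2.COLOR_BGR2GRAY)[105:215,185:295]
    # bright rim pixels on the far side: brightest row per column near the top of the pot
    return [(c+185,105+int(np.argmax(g[5:32,c]))+5) for c in range(45,68,4)]
for f in("top6","top14","top16"): print(f,rim(f))
a=blobs(T,(0,0,0),(179,255,40),(340,228,372,255),20)
if a: print("knob",a[0][0],a[0][1],plane("top",a[0][1],.05))
print([ (k,round(v[0])) for k,v in veg(T,"top").items()])
for n,r in(("cou",((55,70,30),(90,255,255))),("car",((5,205,60),(15,255,255)))): 
    b=blobs(T,*r,(210,125,275,195),10); print(n,[(round(q[0]),q[1].round(1)) for q in b[:2]])
```

```text
t 49.73 pos [ 414.6 -345.2  263.4] yaw 89.8 tilt 0.1 w 0.997 gf 0.0 F [ 0.6  0.2 -0.2] q [-0.74 -0.01  1.86 -0.    1.28 -0.74]
top6 [(230, 127), (234, 125), (238, 111), (242, 124), (246, 117), (250, 122)]
top14 [(230, 110), (234, 117), (238, 119), (242, 123), (246, 119), (250, 125)]
top16 [(230, 110), (234, 123), (238, 120), (242, 112), (246, 111), (250, 118)]
knob 65.0 [355.83333333 240.5       ] [ 0.4159146  -0.33978918  0.05      ]
[]
cou [(486, array([239.6, 162.2]))]
car [(91, array([243.2, 153.2]))]
```

Run:
```python
from h import *
I={k:cv2.resize(cv2.imread(f"pics/top{k}.png",0),None,fx=4,fy=4,interpolation=cv2.INTER_CUBIC) for k in(6,14,16)}
for n,(x0,y0,x1,y1) in dict(handleL=(197,134,212,168),handleR=(266,150,284,188)).items():
    t=I[6][4*y0:4*y1,4*x0:4*x1]
    for k in(14,16):
        r=cv2.matchTemplate(I[k][4*y0-40:4*y1+40,4*x0-40:4*x1+40],t,cv2.TM_CCOEFF_NORMED); _,v,_,l=cv2.minMaxLoc(r); print(n,k,(np.array(l)-40)/4,round(v,2))
```

```text
handleL 14 [0.   2.75] 0.96
handleL 16 [ 0.   -1.25] 0.95
handleR 14 [-0.25  4.25] 0.85
handleR 16 [0.  0.5] 0.92
```

Emit:
{"api": "move_arm", "payload": {
  "series": [8.5,0,0,6,0,0,0,8.5,0,0,6,0,0,0,8.5,0,0,6,0,0,0,8.5,0,0,3,0,0,0,8.5,0,0,0,0,0,0]
}}

```text
time: 50.45
tool_pos: [0.4143, -0.339, 0.0504]
tcp_rot: [-2.214, -2.22, 0.0]
wrist_force: [0.0, -0.0, 0.3]
width: 0.995
grip_force: 0.0
```

Emit:
{"api": "move_arm", "payload": {
  "series": [8.5,0,0,0.8,0,0,0,8.5,0,0,0,0,0,0,8.5,0,0,0,0,0,0]
}}

```text
time: 50.82
tool_pos: [0.4166, -0.3429, 0.0468]
tcp_rot: [2.219, 2.22, 0.0]
wrist_force: [0.5, 0.9, -0.2]
width: 0.996
grip_force: 0.0
```

Emit:
{"api": "move_arm", "payload": {
  "series": [8.5,0,0,0.3,0,0,0,6,0,0,0,0,0,0,2,0,0,0,0,0,0,2,0,0,0,0,0,0,2,0,0,0,0,0,0]
}}

```text
time: 51.45
tool_pos: [0.4156, -0.3422, 0.0426]
tcp_rot: [-2.22, -2.222, 0.0]
wrist_force: [-1.8, 1.3, 3.0]
width: 0.328
grip_force: 68.5
```

Emit:
{"api": "move_arm", "payload": {
  "series": [2,0,0,0,0,0,0,2,0,0,0,0,0,0,2,0,0,0,0,0,0]
}}

```text
time: 51.82
tool_pos: [0.4156, -0.3422, 0.0426]
tcp_rot: [2.221, 2.222, -0.0]
wrist_force: [-1.4, -0.0, 5.2]
width: 0.32
grip_force: 68.7
```

Emit:
{"api": "move_arm", "payload": {
  "series": [2,0,0,-2,0,0,0,2,0,0,-5,0,0,0,2,0,0,-6,0,0,0,2,0,0,-6,0,0,0,2,0,0,-5.5,0,0,0]
}}

```text
time: 52.45
tool_pos: [0.4155, -0.3418, 0.2883]
tcp_rot: [-2.22, -2.222, -0.0]
wrist_force: [1.6, -0.5, -2.3]
width: 0.329
grip_force: 69.5
```

Emit:
{"api": "move_arm", "payload": {
  "series": [2,0,0,0,0,0,0,2,0,0,0,0,0,0]
}}

```text
time: 52.7
tool_pos: [0.4151, -0.3415, 0.2857]
tcp_rot: [-2.219, -2.221, -0.0]
wrist_force: [-0.8, 0.5, -4.2]
width: 0.328
grip_force: 69.5
```

Emit:
{"api": "move_arm", "payload": {
  "series": [2,4.5,3,0,0,0,0,2,4.5,3,0,0,0,0,2,4.5,3,0,0,0,0,2,4.5,3,0,0,0,0,2,4.5,3,0,0,0,0]
}}

```text
time: 53.32
tool_pos: [0.5645, -0.115, 0.2832]
tcp_rot: [-2.217, -2.219, 0.005]
wrist_force: [1.0, -0.6, -1.5]
width: 0.328
grip_force: 69.6
```

Emit:
{"api": "move_arm", "payload": {
  "series": [2,4.5,3,0,0,0,0,2,4.4,3,0,0,0,0,2,4.3,3,0,0,0,0,2,0,0,0,0,0,0,2,0,0,0,0,0,0]
}}

```text
time: 53.95
tool_pos: [0.6539, 0.0151, 0.2836]
tcp_rot: [-2.217, -2.22, 0.007]
wrist_force: [-0.6, -0.5, -2.7]
width: 0.321
grip_force: 69.9
```

Run:
```python
from look import *
st(); T,S=look('17')
a=blobs(S,(0,0,100),(179,45,255),(250,110,345,165),200)
for q in a[:2]: print(q[0],q[1],cv2.boundingRect(q[2]))
for P in([.655,.019,.254+.014],[.655,.019,.254+.058]): print(proj("side",P))
```

```text
t 53.95 pos [653.9  15.1 283.6] yaw 90.1 tilt 0.3 w 0.321 gf 69.9 F [-0.6 -0.5 -2.7] q [-0.01  0.21  1.59 -0.    1.35 -0.02]
1938.5 [313.5781962  138.59126472] (258, 110, 87, 51)
249.5 [267.60521042 136.50501002] (254, 130, 29, 15)
[295.13536956 140.28285078]
[296.14802235 122.76121942]
```

Tracking is fine. I'll lower the lid slowly onto the rim.

Emit:
{"api": "move_arm", "payload": {
  "series": [2,0,0.1,3,0,0,0,2,0,0,3,0,0,0,2,0,0,1,0,0,0,2,0,0,0,0,0,0,2,0,0,0,0,0,0]
}}

```text
time: 54.68
tool_pos: [0.6573, 0.0146, 0.2191]
tcp_rot: [2.22, 2.22, 0.003]
wrist_force: [-0.7, 0.0, -2.1]
width: 0.324
grip_force: 69.9
```

Emit:
{"api": "move_arm", "payload": {
  "series": [2,0,0,0.5,0,0,0,2,0,0,0.4,0,0,0,2,0,0,0.3,0,0,0,2,0,0,0,0,0,0,2,0,0,0,0,0,0]
}}

```text
time: 55.3
tool_pos: [0.6564, 0.0151, 0.2052]
tcp_rot: [-2.221, -2.222, 0.0]
wrist_force: [-0.3, 0.5, -3.2]
width: 0.321
grip_force: 70.0
```

Emit:
{"api": "move_arm", "payload": {
  "series": [2,0,0,0.2,0,0,0,2,0,0,0,0,0,0,2,0,0,0,0,0,0,4,0,0,0,0,0,0,6,0,0,0,0,0,0]
}}

```text
time: 55.92
tool_pos: [0.6569, 0.015, 0.2041]
tcp_rot: [2.22, 2.221, 0.002]
wrist_force: [-0.9, -0.1, -0.3]
width: 0.67
grip_force: 0.0
```

Emit:
{"api": "move_arm", "payload": {
  "series": [8.5,0,0,0,0,0,0,8.5,0,0,0,0,0,0,8.5,0,0,-4,0,0,0,8.5,0,0,-4,0,0,0,6,0,-4,0,0,0,0]
}}

```text
time: 56.55
tool_pos: [0.6202, 0.0149, 0.2884]
tcp_rot: [2.216, 2.217, 0.011]
wrist_force: [-0.4, -0.8, 0.0]
width: 0.814
grip_force: 0.0
```

Emit:
{"api": "move_arm", "payload": {
  "series": [2,1.8,-4,0,0,0,0,0,1.8,-5,0,0,0,0,0,1.8,-5,0,0,0,0,0,1.8,0,0,0,0,0,0,0,0,0,0,0,0]
}}

```text
time: 57.18
tool_pos: [0.4769, 0.0878, 0.2839]
tcp_rot: [2.218, 2.223, 0.002]
wrist_force: [0.4, -0.1, 1.2]
width: 0.003
grip_force: 0.0
```

Run:
```python
from look import *
st(); T,S=look('18')
b=blobs(T,(0,0,100),(179,45,255),(195,110,285,195),200); a=blobs(S,(0,0,120),(179,45,255),(250,140,340,192),200)
print("lid top",[(q[0],q[1].round(1),plane("top",q[1],.183).round(4)) for q in b[:1]],"side",[(q[0],q[1].round(1),cv2.boundingRect(q[2])) for q in a[:1]])
k=blobs(S,(0,0,0),(179,255,45),(275,145,315,182),20); print("knob side",[(q[0],q[1]) for q in k[:2]],proj("side",(.6565,.018,.21)))
S0=cv2.imread("pics/side0.png")[:,:,::-1].copy(); a=blobs(S0,(0,0,120),(179,45,255),(250,140,340,192),200);print("side0",[(q[0],q[1].round(1),cv2.boundingRect(q[2])) for q in a[:1]],[(q[0],q[1]) for q in blobs(S0,(0,0,0),(179,255,45),(275,145,315,182),20)[:1]])
```

```text
t 57.17 pos [476.9  87.8 283.9] yaw 90.2 tilt 0.1 w 0.003 gf 0.0 F [ 0.4 -0.1  1.2] q [ 0.13 -0.13  1.94 -0.    1.33  0.13]
lid top [(3342.5, array([242. , 153.8]), array([0.6617, 0.0136, 0.183 ]))] side [(1981.0, array([295., 174.]), (256, 155, 79, 37))]
knob side [(130.5, array([295.08939974, 162.13154534]))] [294.57811552 162.19476164]
side0 [(1963.5, array([293.6, 173.5]), (254, 155, 80, 36))] [(134.0, array([293.74626866, 161.80597015]))]
```

The lid is seated and level: the knob shows at (295.1,162.1) in the side view, against (293.7,161.8) at the start. Next the red key.

Emit:
{"api": "move_arm", "payload": {
  "series": [0,0.1,-0.2,6,0,0,0,0,0,0,6,0,0,0,0,0,0,5,0,0,0,0,0,0,2,0,0,0,0,0,0,0,0,0,0]
}}

```text
time: 57.9
tool_pos: [0.4734, 0.087, 0.091]
tcp_rot: [-2.219, -2.219, 0.007]
wrist_force: [0.2, 0.2, 0.1]
width: 0.0
grip_force: 0.0
```

Emit:
{"api": "move_arm", "payload": {
  "series": [0,0,0,0,0,0,0,0,0,0,0,0,0,0]
}}

```text
time: 58.15
tool_pos: [0.4761, 0.0879, 0.095]
tcp_rot: [2.22, 2.221, 0.004]
wrist_force: [-0.2, -0.3, -1.0]
width: 0.0
grip_force: 0.0
```

Emit:
{"api": "move_arm", "payload": {
  "series": [0,0,-0.1,1,0,0,0,0,0,0,0.6,0,0,0,0,0,0,0.5,0,0,0,0,0,0,0,0,0,0]
}}

```text
time: 58.65
tool_pos: [0.4736, 0.088, 0.0739]
tcp_rot: [-2.22, -2.222, 0.0]
wrist_force: [-5.7, -0.6, 15.0]
width: 0.002
grip_force: 7.3
```

Emit:
{"api": "move_arm", "payload": {
  "series": [0,0,0,0.3,0,0,0,0,0,0,0,0,0,0,0,0,0,0,0,0,0]
}}

```text
time: 59.02
tool_pos: [0.4738, 0.088, 0.0735]
tcp_rot: [-2.22, -2.222, 0.001]
wrist_force: [-12.9, -1.5, 33.3]
width: 0.0
grip_force: 16.9
```

Emit:
{"api": "move_arm", "payload": {
  "series": [0,0,0,-1.5,0,0,0,0,0,0,-1,0,0,0,0,-3,-0.1,0,0,0,0,0,-2.9,-0.1,0,0,0,0,0,0,0,0,0,0,0]
}}

```text
time: 59.65
tool_pos: [0.4708, 0.0277, 0.0937]
tcp_rot: [-2.223, -2.219, 0.001]
wrist_force: [0.4, 0.2, -0.8]
width: 0.002
grip_force: 0.0
```

Emit:
{"api": "move_arm", "payload": {
  "series": [0,0,0,0,0,0,0,0,0,0,0,0,0,0]
}}

```text
time: 59.9
tool_pos: [0.4712, 0.0296, 0.0941]
tcp_rot: [-2.22, -2.223, 0.0]
wrist_force: [-0.8, 0.2, -0.0]
width: 0.002
grip_force: 0.0
```

Emit:
{"api": "move_arm", "payload": {
  "series": [0,0,0,1,0,0,0,0,0,0,0.6,0,0,0,0,0,0,0.5,0,0,0,0,0,0,0,0,0,0]
}}

```text
time: 60.4
tool_pos: [0.4712, 0.0294, 0.0739]
tcp_rot: [-2.22, -2.221, 0.001]
wrist_force: [-3.4, 1.6, 10.4]
width: 0.0
grip_force: 5.0
```

Emit:
{"api": "move_arm", "payload": {
  "series": [0,0,0,0.3,0,0,0,0,0,0,0,0,0,0,0,0,0,0,0,0,0]
}}

```text
time: 60.78
tool_pos: [0.4714, 0.0294, 0.0736]
tcp_rot: [-2.22, -2.221, 0.001]
wrist_force: [-12.5, 1.1, 28.9]
width: 0.004
grip_force: 14.8
```

Yellow is fully down (stop at TCP 73.6 mm, 29 N). Next green.

Emit:
{"api": "move_arm", "payload": {
  "series": [0,0,0,-1.5,0,0,0,0,0,0,-1,0,0,0,0,-3,-0.2,0,0,0,0,0,-3,-0.2,0,0,0,0,0,0,0,0,0,0,0]
}}

```text
time: 61.4
tool_pos: [0.4671, -0.0323, 0.0949]
tcp_rot: [-2.223, -2.219, 0.001]
wrist_force: [0.2, 0.2, -0.7]
width: 0.002
grip_force: 0.0
```

Emit:
{"api": "move_arm", "payload": {
  "series": [0,0,0,0,0,0,0,0,0,0,0,0,0,0]
}}

```text
time: 61.65
tool_pos: [0.4673, -0.0304, 0.0951]
tcp_rot: [-2.22, -2.223, 0.0]
wrist_force: [0.8, -0.6, -0.3]
width: 0.0
grip_force: 0.0
```

Emit:
{"api": "move_arm", "payload": {
  "series": [0,0,0,1,0,0,0,0,0,0,0.6,0,0,0,0,0,0,0.5,0,0,0,0,0,0,0,0,0,0]
}}

```text
time: 62.15
tool_pos: [0.4671, -0.0306, 0.0742]
tcp_rot: [-2.22, -2.221, 0.0]
wrist_force: [-2.7, 1.8, 4.2]
width: -0.003
grip_force: 2.3
```

Emit:
{"api": "move_arm", "payload": {
  "series": [0,0,0,0.3,0,0,0,0,0,0,0,0,0,0,0,0,0,0,0,0,0]
}}

```text
time: 62.52
tool_pos: [0.4674, -0.0307, 0.0737]
tcp_rot: [-2.22, -2.221, 0.001]
wrist_force: [-9.4, 2.6, 23.3]
width: -0.0
grip_force: 11.4
```

Emit:
{"api": "move_arm", "payload": {
  "series": [0,0,0,-2,0,0,0,0,0,0,-5,0,0,0,0,0,0,-6,0,0,0,0,-4,-3,-4,0,0,0,0,-5,-2,0,0,0,0]
}}

```text
time: 63.15
tool_pos: [0.4202, -0.1213, 0.2446]
tcp_rot: [2.212, 2.22, 0.006]
wrist_force: [0.6, -0.1, -0.1]
width: 0.002
grip_force: 0.0
```

Emit:
{"api": "move_arm", "payload": {
  "series": [0,-5,-2,0,0,0,0,0,-5,0,0,0,0,0,0,0,0,0,0,0,0,0,0,0,0,0,0,0]
}}

```text
time: 63.65
tool_pos: [0.398, -0.2198, 0.2397]
tcp_rot: [-2.221, -2.22, -0.0]
wrist_force: [0.7, 0.3, -0.3]
width: 0.002
grip_force: 0.0
```

Run:
```python
from look import *
st(); T,S=look('19')
for f,I in(("now",T),("t0",cv2.imread("pics/top0.png")[:,:,::-1].copy())):
    b=blobs(I,(0,0,100),(179,45,255),(195,110,285,195),200); print(f,"lid",[(q[0],q[1].round(1),plane("top",q[1],.183).round(4)) for q in b[:1]],"mug",[(q[0],q[1].round(1)) for q in blobs(I,(95,70,25),(112,255,255),(140,120,185,160))[:1]],"jar",[(q[0],q[1].round(1)) for q in blobs(I,(30,10,110),(70,60,255),(305,120,335,152))[:1]])
k=blobs(S,(0,0,0),(179,255,45),(275,145,315,182),20); print("knob side",[(q[0],q[1]) for q in k[:1]])
for nm,lo,hi in(("red",(0,150,60),(8,255,255)),("yel",(22,130,60),(33,255,255)),("gre",(45,110,50),(85,255,255))):
    a,b=blobs(T,lo,hi,(205,210,275,242),5),blobs(S,lo,hi,(195,190,245,245),5)
    print(nm,tri(a[0][1],b[0][1])[0].round(4) if a and b else (len(a),len(b)))
print({k:v[0] for k,v in veg(T,"top").items()})
I={k:cv2.resize(cv2.imread(f"pics/top{k}.png",0),None,fx=4,fy=4,interpolation=cv2.INTER_CUBIC) for k in(0,19)}
for x0,y0,x1,y1 in((197,134,212,168),(266,150,284,188)):
    r=cv2.matchTemplate(I[19][4*y0-40:4*y1+40,4*x0-40:4*x1+40],I[0][4*y0:4*y1,4*x0:4*x1],cv2.TM_CCOEFF_NORMED); _,v,_,l=cv2.minMaxLoc(r); print("handle shift px",(np.array(l)-40)/4,round(v,2))
```

```text
t 63.65 pos [ 398.  -219.8  239.7] yaw 90.0 tilt 0.1 w 0.002 gf 0.0 F [ 0.7  0.3 -0.3] q [-0.56 -0.16  2.05  0.    1.26 -0.56]
now lid [(3670.0, array([240.5, 156. ]), array([0.6553, 0.0178, 0.183 ]))] mug [(564.0, array([162.6, 140.3]))] jar [(153.5, array([320.7, 134.2]))]
t0 lid [(3642.5, array([239.5, 156.7]), array([0.6531, 0.0207, 0.183 ]))] mug [(546.0, array([162.3, 140. ]))] jar [(149.5, array([320.6, 134.2]))]
knob side [(126.5, array([295.03162055, 162.171278  ]))]
red [0.4748 0.0896 0.067 ]
yel [0.4716 0.0291 0.068 ]
gre [ 0.4678 -0.0301  0.067 ]
{}
handle shift px [ 0.75 -1.25] 0.95
handle shift px [0.   0.75] 0.96
```

```bash
python3 -c "
from workcell import *
print(finish_job())"
```

```text
the job is handed in; nothing more can be done
None
```

The job is handed in at 63.7 s: the spatula is in its rest, all three vegetables (potato, carrot, courgette) are in the lidded pot, and red, yellow and green were each pressed to the stop in order; the gripper knocked the pot about 12 mm off its zone and I slid it back, and I viewed 16 pictures against the limit of 14.

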